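# Close down the jeweller's bench

## Task

Close down the jeweller's bench for the night. First make the polishing motor safe: turn its isolator handle fully to off, then swing its lockout hasp all the way out; next put every file and pair of pliers left on the bench away in the tool tray, files in the left-hand bay and pliers in the right-hand bay as seen from the robot, each lying flat on the tray floor and lengthwise in its bay. Last of all, with the tools away, reach up under the lip of the lamp shelf and push the lamp's switch fully in to put the lamp out, leaving the steel block, the jar and the cardboard box where they stand.

Things in the scene. Friction and masses are not known exactly. Their poses are not given: they have to be found in the camera images.
- isolator: Grey switch box of the polishing motor, screwed to the bench, lid upward, 140 x 130 x 48 mm high. Origin on the bench straight below the handle's axis; the box spans x -85 to 55 mm, y -65 to 65 mm in its frame; x points away from the robot (yaw within 0.25 rad).
- isolator_handle (a joint): The black rotary handle on the lid: 0 = ON (its grip bar points along the box's x), 1.571 = OFF (bar along the box's y), against stops at both ends. It turns counter-clockwise seen from above as the value grows. Stiff (about 0.15 N m), stays where it is left. Starts at 0 to 0.12.
- handle_grip (a point): Point on the handle's turning axis, in the middle of its grip bar, 80 mm above the bench. The bar is 66 mm long, 16 wide, 28 high (64 to 92 mm above the bench), upon a hub of radius 26 mm whose top is 64 mm above the bench; its own x points along the bar.
- isolator_hasp (a joint): Steel lockout hasp: flat strip on the lid, on the robot's side of the handle, on a vertical pivot. 0 = in (strip along the box's y, knob at the -y end), 1.571 = fully out (strip pointing to the box's -x, past its edge); stops at both ends. Seen from above the knob swings clockwise, first to -x, then to +y. Friction about 0.06 N m, stays where left. Starts at 0 to 0.2.
- hasp_knob (a point): Middle of the upright round thumb knob near the hasp's free end, 65 mm above the bench; the knob is 15 mm across and stands 53 to 77 mm above the bench, 62 mm from the pivot. It is 58 mm from the handle's axis across the box when the hasp is in.
- hasp_pivot (a point): Point on the hasp's vertical pivot axis, at the same height as the knob's middle (65 mm above the bench); fixed on the box.
- tray: Open steel tool tray fixed on the bench, 196 (x) x 276 (y) mm outside, walls 4 mm thick, 26 high, floor 4 thick. Origin under its middle; x along the bays, away from the robot (yaw 0.4 to 0.7). A divider 24 mm high makes two bays 188 mm long: left, for files, y -2 to 134 mm (the wider); right, for pliers, y -134 to -6 mm.
- lamp: Lamp shelf fixed on the bench: dark board 145 x 300 x 18 mm, top 240 mm up, lip at x -32 mm facing the robot, side posts (|y| 129 to 147, x 33 to 108 mm). Under the lip a lamp strip slopes at 45 deg, facing robot and down; the switch is in its middle, under the black cord gland on the board. Origin on the bench under the switch's seat (200 mm up); x away from the robot (yaw -0.62 to -0.30).
- lamp_switch (a joint): Push-pull lamp switch, a black round knob 25 mm across on a stem, on the sloping underside: 0 = out, lamp ON; 0.010 m = fully in, lamp OFF. It slides along (0.707, 0, 0.707) in the lamp's frame, away from the robot and up at 45 degrees; takes about 4 N (more if pushed fast) and stays where left. Starts within 1 mm of out.
- switch_face (a point): Centre of the switch knob's flat outer face (moves with it), facing (-0.707, 0, -0.707) in the lamp's frame; 24 mm off the sloping face when out, 14 mm when in. The lip stands 7 mm out from the plane of that face, 37 mm up the slope from the knob: fingers lying parallel to the slope (pointing away and down at 45 degrees) reach the knob.
- bench_block: Bystander: polished steel block, 62 x 62 x 26 mm; leave it alone. Origin under its middle.
- pickle_jar: Bystander: glass jar with steel lid, 64 mm across, 85 mm high; leave it alone. Origin under its middle.
- findings_box: Bystander: closed cardboard box, 90 x 70 x 45 mm; leave it alone. Origin under its middle.
- file_a: One of three like hand files (any may be absent). Flat-sided pale wooden handle 80 mm long, 22 wide, 20 high; dark steel blade 15 wide, 5 thick, 7.5 mm clear of the bench; 161 mm overall, 56 to 112 g. Origin under the handle, 30 mm from its blade end, near the centre of mass; x along the blade, z up. Handle spans x -50 to 30, blade to 111 mm.
- file_a_grip (a point): Middle of that tool's grip, 10 mm straight above its origin.
- pliers_a: One of two like closed pliers (any may be absent), lying flat: steel jaws 15 mm wide, joint block 30 long x 24 wide x 12 high, two black rubber handles 12 thick spreading to 50 mm; 139 mm overall, 84 to 170 g. Origin under the joint block (grip it across its 24 mm); x to the jaws (55 mm ahead), handles reach 84 mm behind; z up. Centre of mass within 15 mm of the origin.
- pliers_a_grip (a point): Middle of that tool's grip, 6 mm straight above its origin.
- file_b: One of three like hand files (any may be absent). Flat-sided pale wooden handle 80 mm long, 22 wide, 20 high; dark steel blade 15 wide, 5 thick, 7.5 mm clear of the bench; 161 mm overall, 56 to 112 g. Origin under the handle, 30 mm from its blade end, near the centre of mass; x along the blade, z up. Handle spans x -50 to 30, blade to 111 mm.
- file_b_grip (a point): Middle of that tool's grip, 10 mm straight above its origin.
- pliers_b: One of two like closed pliers (any may be absent), lying flat: steel jaws 15 mm wide, joint block 30 long x 24 wide x 12 high, two black rubber handles 12 thick spreading to 50 mm; 139 mm overall, 84 to 170 g. Origin under the joint block (grip it across its 24 mm); x to the jaws (55 mm ahead), handles reach 84 mm behind; z up. Centre of mass within 15 mm of the origin.
- pliers_b_grip (a point): Middle of that tool's grip, 6 mm straight above its origin.
- file_c: One of three like hand files (any may be absent). Flat-sided pale wooden handle 80 mm long, 22 wide, 20 high; dark steel blade 15 wide, 5 thick, 7.5 mm clear of the bench; 161 mm overall, 56 to 112 g. Origin under the handle, 30 mm from its blade end, near the centre of mass; x along the blade, z up. Handle spans x -50 to 30, blade to 111 mm.
- file_c_grip (a point): Middle of that tool's grip, 10 mm straight above its origin.
Mind the look-alikes: they are no part of the job. Leave any red look-alike of the file_a alone.

How it is judged:
By the outcome, as a careful person would: the job done as asked, in the order asked, and still so for the second after the job is handed in, with the robot touching nothing.
Of file_a, pliers_a, file_b, pliers_b, file_c only 3 to 5 are there at a start; the rules pass over those that are not, and their reading is None.
At some moment in a run one of file_a, pliers_a, file_b, pliers_b, file_c may be knocked a few centimetres aside while the robot is not near it.
Once in a run the grip may slacken for a moment while it holds something.
It also fails if it takes over 210 s, if anything falls off the work surface, if the arm or the gripper's body presses on something with over 40 N, if the wrist force passes 120 N, or if a joint passes its speed limit or range.

## Robot

A 6-joint arm with a two-finger parallel gripper is mounted at the origin on the work surface. World frame = base frame: x ahead of the robot, y to its left, z up, the work surface at z = 0. Lengths are in m, angles in rad, forces in N, time in s.
With the tool pointing down it reaches from about 0.225 to 0.875 m from the base axis. Payload 3.4 kg.
Tool frame: the origin (TCP) lies at the very end of the fingers, on their centre line; the grasp point (between the pads) lies 19 mm behind it; z points along the fingers, y is the line along which they close (so a half turn about z gives the same grasp; the last joint's range is limited). The gripper opens to 85 mm and grips with 20 to 120 N. Pads are 22 mm wide; open, the fingers measure 114 mm over their backs; the gripper's body (76 mm by 85 mm) begins 54 mm behind the grasp point. The pads swing forward as they close: fully open they stand 13 mm farther back than shut.
Start: joints at [1.164, 0.276, 1.505, -0, 1.361, -0.121], TCP at [0.162, 0.552, 0.231] pointing down, gripper open.
Joint ranges: [-2.89, 2.89], [-0.75, 2.08], [0.22, 2.7], [-1.18, 4.32], [0.11, 2.71], [-2.7, 2.7]. Speed limits (rad/s): [2.57, 2.57, 3.14, 3.14, 3.14, 3.14].

## Interface

Orientations are given as a unit quaternion [w, x, y, z].
In Python, from rig import readout, vision, manip gives the robot as it stands.
- The arm moves only by the shell command python3 -m handwheel 'ROWS' [FORCE]. ROWS is JSON, a list of rows, each a list of 3 entries, a list of its own where there are three numbers: the shift along the tool's x, y, z in mm, then the turn, a rotation vector about the tool's x, y, z in units of 6 degrees (1.0 is 6 degrees), then the closure, from -1 (fully open) to 1 (shut), so that 0 is half open. A call has 1 to 20 rows; each row shifts and turns the commanded pose from where the row before left it, along the tool's axes as they then stand; what a row does not reach is not made up. A row lasts 1/8 s, in which the tool goes at most 62.5 mm and 10.7 degrees, less where a joint would pass 70% of its speed; a pose out of reach is approached as far as the arm can. A call is refused whole if a number of a shift passes 62.5 or a number of a turn 1, either way. A call with a gripper value outside its range is refused whole. The fingers move at their own pace and stop on an object; FORCE is the grip in N (left out, the last holds). Time passes only in rows, so rows that do not move let the fingers close. It gives the time, the measured TCP pose, the force, the opening and the grip force at its end, in the units of the state.
- readout.get_state(): the state, without advancing time (a new reading comes with each control period).
- vision.get_image(name): name is "side" or "top"; returns the picture (480x640x3 uint8, blue, green, red); there is no depth.
- vision.camera_params(name): a dict with "intrinsics" (3x3 intrinsics, pixels), "dist" ([k1, k2, p1, p2, k3] as OpenCV has them; the pictures are not rectified), "rvec" (rotation vector, rad) and "tvec" (3), from world to camera coordinates, as OpenCV has them. Camera axes: x right, y down, z forward; pixel columns grow to the right and rows downward; lengths in m; the calibration is good to about 2 mm. A picture is of the moment at which its call begins. camera_params takes no time and is no camera call.
- manip.sign_off(): hands the job in; it is judged then, once.
The state is a dict: "clock": time; "qpos": joint angles; "qd": joint speeds; "effort": joint torques, N m; "position": TCP position; "ee_rot": TCP orientation; "contact_force": force on the tool from outside, world axes, zero at the start; "moment": the same for the moment, N m; "width": finger opening in m; "gripper_force": force on a finger pad.
Only numpy, scipy, OpenCV 4.12 (cv2) and the standard library are available. Lean on these libraries where they do the work, as an engineer would, in place of code of your own. Each camera call takes 0.05 s, during which the arm holds its last target. There are 200 camera calls.

## Working session

There is one attempt and no reset: what is moved stays moved. The work goes in short steps, Python scripts to look and compute and a shell command to move; the robot and the scene stay as the last step left them, time stands still between calls to the robot, and variables do not carry over. Pictures are saved under pics/ and viewed, at most 14 in all, crops included, and the job is handed in when it is done.

```bash
ls; mkdir -p pics; python3 - <<'E'
from rig import readout, vision
import cv2,numpy as np
for n in("side","top"):
    im=vision.get_image(n); cv2.imwrite(f"pics/{n}0.png",im)
    p=vision.camera_params(n); R=cv2.Rodrigues(np.array(p["rvec"]))[0]
    print(n,np.round(p["intrinsics"],1).tolist(),p["dist"],"pos",-R.T@np.array(p["tvec"]).ravel(),"fwd",R[2])
print(readout.get_state())
E
```

```text
pics
side [[602.2, 0.0, 323.9], [0.0, 602.2, 245.5], [0.0, 0.0, 1.0]] [-0.13783055  0.          0.          0.          0.        ] pos [-0.19452801 -0.88197662  1.36444808] fwd [ 0.46765295  0.48198827 -0.74093726]
top [[534.8, 0.0, 329.1], [0.0, 534.8, 247.4], [0.0, 0.0, 1.0]] [-0.02369402  0.          0.          0.          0.        ] pos [ 0.33373089 -0.05502166  1.29677359] fwd [ 0.21520406  0.01502952 -0.97645344]
{'clock': 0.1, 'qpos': array([ 1.16399370e+00,  2.76546552e-01,  1.50596634e+00, -1.76779534e-05,
        1.36070361e+00, -1.21019093e-01]), 'qd': array([-0.00096347, -0.00203285, -0.00284962, -0.00095035, -0.00250952,
       -0.00059139]), 'effort': array([ 1.35675160e-03, -4.17699695e+01, -2.46407640e+01, -3.62599610e-05,
        5.88985509e-03,  5.69279834e-06]), 'position': array([0.16194007, 0.55125543, 0.23053379]), 'ee_rot': array([-2.03452528e-04,  1.42404121e-01,  9.89808268e-01, -7.86065821e-04]), 'contact_force': array([-0.16707088, -0.06445398,  0.18150494]), 'moment': array([-0.0528952 ,  0.05160444, -0.00909215]), 'gripper_force': 0.0, 'width': 0.08515188634861622}
```

View pics/side0.png

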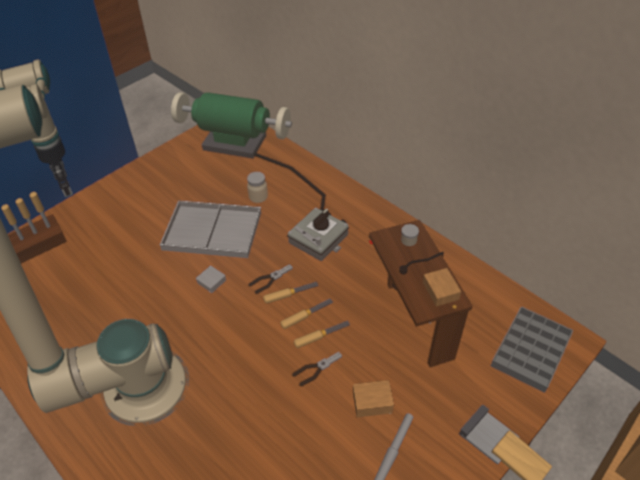

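View pics/top0.png

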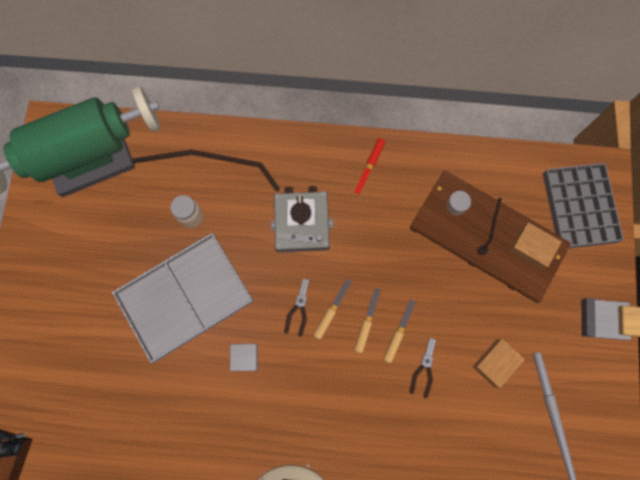

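The top view shows three wooden-handled files at about (333,308), (368,320) and (400,330), pliers at (300,305) and (425,367), and the tray at (182,297). The isolator is at (301,220), the lamp shelf at (490,235), and a red look-alike at (370,166), which I'll leave alone. Next is an enlarged crop, with measurements from masks.

```bash
cat > h.py <<'E'
import numpy as np, cv2
from scipy.spatial.transform import Rotation as Ro
from rig import readout, vision
def ray(n,uv):
    p=vision.camera_params(n);R=cv2.Rodrigues(np.array(p["rvec"]))[0];C=-R.T@np.array(p["tvec"]).ravel()
    q=cv2.undistortPoints(np.array(uv,float).reshape(-1,1,2),np.array(p["intrinsics"]),np.array(p["dist"])).reshape(-1,2)
    return C,np.c_[q,np.ones(len(q))]@R
def onz(n,uv,z):
    C,d=ray(n,uv); return C+d*((z-C[2])/d[:,2])[:,None]
def tri(uvt,uvs):
    C1,d1=ray("top",uvt);C2,d2=ray("side",uvs);d1=d1[0];d2=d2[0]
    s=np.linalg.lstsq(np.c_[d1,-d2],C2-C1,rcond=None)[0]
    a=C1+s[0]*d1;b=C2+s[1]*d2;return (a+b)/2,np.linalg.norm(a-b)
def proj(n,P):
    p=vision.camera_params(n)
    return cv2.projectPoints(np.array(P,float).reshape(-1,1,3),np.array(p["rvec"]),np.array(p["tvec"]),np.array(p["intrinsics"]),np.array(p["dist"]))[0].reshape(-1,2)
def cur():
    s=readout.get_state();q=s["ee_rot"];return s["position"],Ro.from_quat([q[1],q[2],q[3],q[0]]),s
def down(yaw):  # fingers down, tool y (closing line) at world angle yaw (half-turn free)
    z=np.array([0,0,-1.]);y=np.array([np.cos(yaw),np.sin(yaw),0]);return Ro.from_matrix(np.c_[np.cross(y,z),y,z])
def plan(p,R=None,start=None):
    """print turn (units of 6 deg, tool axes) then shift (mm, tool axes after the turn); returns goal pose"""
    p0,R0=start or cur()[:2]; 
    if R is None:R=R0
    t=(R0.inv()*R).as_rotvec(degrees=True)/6; s=R.inv().apply(np.array(p)-p0)*1000
    print("turn",np.round(t,2),"shift",np.round(s,1)); return np.array(p),R
def yawplan(p,yaw,start=None):
    st=start or cur()[:2]
    R=min([down(yaw),down(yaw+np.pi)],key=lambda r:(st[1].inv()*r).magnitude())
    return plan(p,R,st)
def zoom(n,box,f,name):
    im=vision.get_image(n);a,b,c,d=box
    cv2.imwrite(f"pics/{name}.png",cv2.resize(im[b:d,a:c],None,fx=f,fy=f,interpolation=cv2.INTER_CUBIC));return im
E
python3 - <<'E'
from h import *
im=cv2.imread("pics/top0.png")
cv2.imwrite("pics/c1.png",cv2.resize(im[170:410,260:460],None,fx=2.5,fy=2.5,interpolation=cv2.INTER_CUBIC))
s=cv2.imread("pics/side0.png");cv2.imwrite("pics/c2.png",cv2.resize(s[190:340,270:480],None,fx=3.8,fy=3.8,interpolation=cv2.INTER_CUBIC))
h=cv2.cvtColor(im,cv2.COLOR_BGR2HSV)
for u,v in[(325,322),(345,287),(300,318),(303,288),(350,350),(425,380),(301,213),(280,300)]:print((u,v),h[v,u])
print("tray",onz("top",[(213,236),(250,298),(152,359),(114,293)],.026).round(3).tolist())
print("lamp",onz("top",[(447,172),(412,227),(540,300),(568,243)],.24).round(3).tolist())
print("iso",onz("top",[(275,195),(327,193),(329,249),(275,250)],.048).round(3).tolist())
E
```

```text
(325, 322) [ 17 130 208]
(345, 287) [171  27  94]
(300, 318) [ 11 157 145]
(303, 288) [167  12 149]
(350, 350) [ 13 175 157]
(425, 380) [ 13 169 155]
(301, 213) [13 68 60]
(280, 300) [ 11 158 144]
tray [[0.618, 0.25, 0.026], [0.474, 0.142, 0.026], [0.313, 0.353, 0.026], [0.458, 0.468, 0.026]]
lamp [[0.749, -0.271, 0.24], [0.624, -0.204, 0.24], [0.496, -0.466, 0.24], [0.618, -0.524, 0.24]]
iso [[0.728, 0.107, 0.048], [0.744, -0.019, 0.048], [0.605, -0.036, 0.048], [0.591, 0.092, 0.048]]
```

View pics/c1.png

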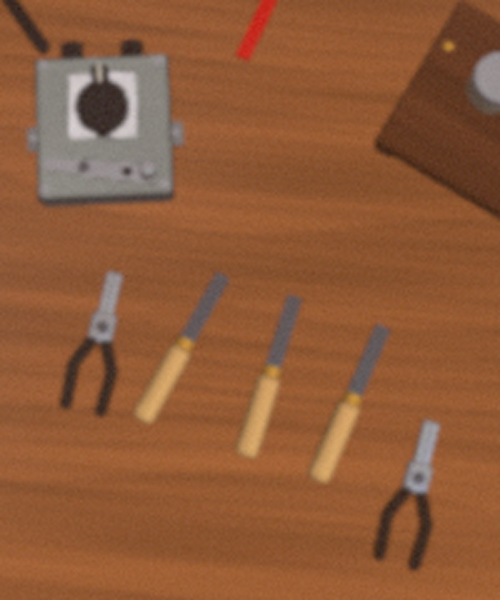

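View pics/c2.png

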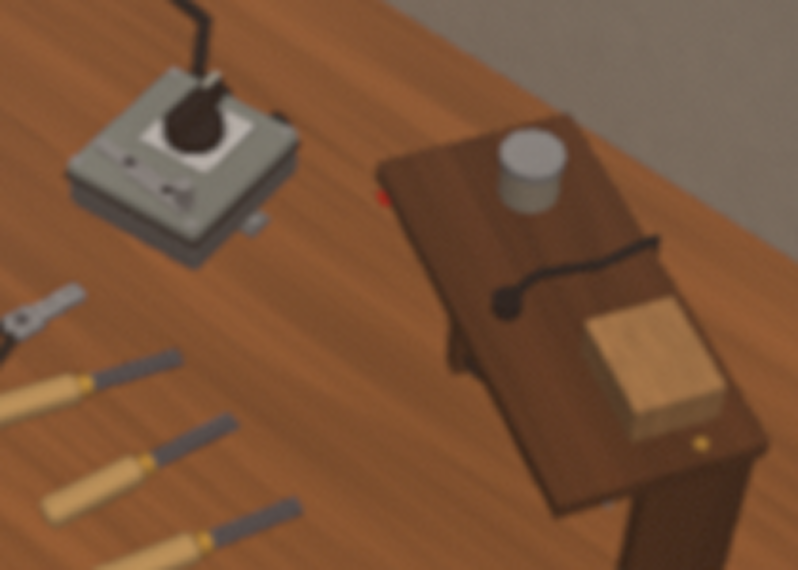

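The crops confirm three wooden files, two pliers with black handles, and the handle at top (300.8,212.4). The hasp lies across the lid, with its pivot at about (293.6,236.4) and knob at about (319.6,237.6). The red item behind the lamp is excluded.

```bash
cat > tools.py <<'E'
from h import *
def find(im):
    h=cv2.cvtColor(im,cv2.COLOR_BGR2HSV);roi=np.zeros(h.shape[:2],np.uint8);roi[255:420,262:462]=255
    cand=cv2.inRange(h,(0,0,0),(180,95,255))|cv2.inRange(h,(0,0,0),(180,255,85))
    wood=cv2.inRange(h,(14,60,165),(28,165,255))
    m=cv2.morphologyEx((cand|wood)&roi,cv2.MORPH_CLOSE,np.ones((3,3)))
    n,l,st,c=cv2.connectedComponentsWithStats(m)
    for i in range(1,n):
        if st[i,4]<120:continue
        b=l==i; w=b&(wood>0)
        pts=lambda k,z:onz("top",np.argwhere(k)[:,::-1],z)
        if w.sum()>60:
            P=pts(w,.015);Q=pts(b&(wood==0)&(h[...,1]<80),.01)
            A=pts(b,.012)[:,:2]
            d=np.linalg.svd(A-A.mean(0),full_matrices=False)[2][0]; d*=np.sign(d@(Q.mean(0)-P.mean(0))[:2])
            s=(A-P.mean(0)[:2])@d; t=((P-P.mean(0))[:,:2])@d
            print("file",c[i].round(0),"handle mid",P.mean(0)[:2].round(4),"origin",(P.mean(0)[:2]+.010*d).round(4),"yaw",np.arctan2(d[1],d[0]).round(3),"handle",np.percentile(t,[1,99]).round(3),"all",np.percentile(s,[.5,99.5]).round(3))
        else:
            A=pts(b,.007)[:,:2]; J=b&(h[...,2]>100);K=b&(h[...,2]<75)
            j=pts(J,.01)[:,:2];k=pts(K,.008)[:,:2]; d=np.linalg.svd(j-j.mean(0),full_matrices=False)[2][0];d*=np.sign(d@(j.mean(0)-k.mean(0)))
            t=(A-j.mean(0))@d;o=j.mean(0)+d*(np.percentile(t,99.5)-.055)
            print("pliers",c[i].round(0),"jaws mid",j.mean(0).round(4),"origin",o.round(4),"yaw",np.arctan2(d[1],d[0]).round(3),"tip/tail",np.percentile(t,[.5,99.5]).round(3))
E
python3 - <<'E'
from tools import *
find(cv2.imread("pics/top0.png"))
def bf(p,yaw=.122,o=(.682,.038)):
    d=np.array(p[:2])-o;c,s=np.cos(yaw),np.sin(yaw);return [round(c*d[0]+s*d[1],4),round(-s*d[0]+c*d[1],4)]
print("axis by top",onz("top",[(300.8,212.4)],.092))
for nm,t,z in(("pivot",(293.6,236.4),.053),("knob",(319.6,237.6),.077)):
    P=onz("top",[t],z)[0];print(nm,P.round(4),bf(P))
print("side pivot",onz("side",[(270+130/3.8,190+160/3.8)],.053), "knob", onz("side",[(270+185/3.8,190+190/3.8)],.07))
print("gland",tri((483,250),(403.4,269.5)))
print("proj handle axis",proj("top",[[.682,.038,.092]]),proj("side",[[.682,.038,.092]]))
h0=np.array([.682,.038,.25]); 
yawplan(h0,.122-np.pi/2+.04)
p0,R0,_=cur();plan(h0,down(.122-np.pi/2+.04))
E
```

```text
pliers [299. 305.] jaws mid [0.4978 0.02  ] origin [0.4805 0.0223] yaw -0.135 tip/tail [-0.098  0.038]
file [332. 311.] handle mid [ 0.4317 -0.0417] origin [ 0.4409 -0.0457] yaw -0.414 handle [-0.038  0.04 ] all [-0.038  0.119]
file [367. 323.] handle mid [ 0.4087 -0.1347] origin [ 0.4185 -0.1369] yaw -0.212 handle [-0.039  0.041] all [-0.039  0.119]
file [399. 333.] handle mid [ 0.3908 -0.2087] origin [ 0.4003 -0.2119] yaw -0.326 handle [-0.038  0.041] all [-0.038  0.119]
pliers [425. 366.] jaws mid [ 0.382  -0.2916] origin [ 0.3642 -0.2879] yaw -0.203 tip/tail [-0.098  0.037]
axis by top [[0.6771168  0.03673818 0.092     ]]
pivot [0.6274 0.0511 0.053 ] [np.float64(-0.0526), np.float64(0.0196)]
knob [ 0.6241 -0.012   0.077 ] [np.float64(-0.0636), np.float64(-0.0426)]
side pivot [[0.63079253 0.05184043 0.053     ]] knob [[ 0.62734821 -0.01376803  0.07      ]]
gland (array([ 0.58724442, -0.34858754,  0.24722732]), np.float64(0.0018616083965035523))
proj handle axis [[300.46617693 210.35738858]] [[319.23727923 216.45574564]]
turn [-0.01 -0.01 -4.28] shift [-430.5 -590.4  -19.5]
turn [-1.000e-02  2.000e-02  2.572e+01] shift [430.5 590.4 -19.5]
```

```bash
python3 -m handwheel '[[[0,0,0],[0,0,1],-1],[[0,0,0],[0,0,1],-1],[[0,0,0],[0,0,1],-1],[[0,0,0],[0,0,1],-1],[[0,0,0],[0,0,1],-1],[[0,0,0],[0,0,1],-1],[[0,0,0],[0,0,1],-1],[[0,0,0],[0,0,1],-1],[[0,0,0],[0,0,1],-1],[[0,0,0],[0,0,1],-1],[[0,0,0],[0,0,1],-1],[[0,0,0],[0,0,1],-1],[[0,0,0],[0,0,1],-1],[[0,0,0],[0,0,1],-1],[[0,0,0],[0,0,1],-1],[[0,0,0],[0,0,1],-1],[[0,0,0],[0,0,1],-1],[[0,0,0],[0,0,1],-1],[[0,0,0],[0,0,1],-1],[[0,0,0],[0,0,1],-1]]' 60
python3 -m handwheel '[[[1.4,48.7,-1.3],[0,0,0],-1],[[1.4,48.7,-1.3],[0,0,0],-1],[[1.4,48.7,-1.3],[0,0,0],-1],[[1.4,48.7,-1.3],[0,0,0],-1],[[1.4,48.7,-1.3],[0,0,0],-1],[[1.4,48.7,-1.3],[0,0,0],-1],[[1.4,48.7,-1.3],[0,0,0],-1],[[1.4,48.7,-1.3],[0,0,0],-1],[[1.4,48.7,-1.3],[0,0,0],-1],[[1.4,48.7,-1.3],[0,0,0],-1],[[1.4,48.7,-1.3],[0,0,0],-1],[[1.4,48.7,-1.3],[0,0,0],-1],[[1.4,48.7,-1.3],[0,0,0],-1],[[1.4,48.7,-1.3],[0,0,0],-1],[[1.4,48.7,-1.3],[0,0,0],-1],[[0,0,0],[0,0,1],-1],[[0,0,0],[0,0,1],-1],[[0,0,0],[0,0,1],-1],[[0,0,0],[0,0,1],-1]]'
python3 -m handwheel '[[[0,0,0],[0,0,1],-1],[[0,0,0],[0,0,0.7],-1],[[0,0,0],[0,0,0],-1]]'
python3 -c "
from h import *
print(cur()[0],cur()[2]['qpos']);plan([.682,.038,.069],down(.122-np.pi/2+.04))"
```

```text
clock: 2.6
position: [0.162, 0.5514, 0.2308]
ee_rot: [0.0, 0.929, 0.37, -0.0]
contact_force: [0.5, -0.3, -0.3]
width: 0.0854
gripper_force: 0.0
clock: 4.97
position: [0.6811, 0.0373, 0.25]
ee_rot: [-0.0, 0.986, 0.169, -0.001]
contact_force: [0.2, -0.5, 1.0]
width: 0.0854
gripper_force: 0.0
clock: 5.35
position: [0.6811, 0.0374, 0.2502]
ee_rot: [-0.0, 0.997, 0.083, -0.001]
contact_force: [-0.3, -0.2, -0.5]
width: 0.0854
gripper_force: 0.0
[0.68105719 0.03743174 0.25020014] [-4.70617383e-02  4.32640121e-01  1.21796798e+00  8.31218649e-05
  1.49212476e+00  1.35832046e+00]
turn [-0.    0.01  0.03] shift [  1.   -0.4 181.2]
```

```bash
python3 -m handwheel '[[[1,-0.4,30],[0,0,0],-1],[[0,0,40],[0,0,0],-1],[[0,0,40],[0,0,0],-1],[[0,0,40],[0,0,0],-1],[[0,0,20],[0,0,0],-1],[[0,0,10],[0,0,0],-1],[[0,0,0],[0,0,0],0.3],[[0,0,0],[0,0,0],0.6],[[0,0,0],[0,0,0],1],[[0,0,0],[0,0,0],1],[[0,0,0],[0,0,0],1],[[0,0,0],[0,0,0],1],[[0,0,0],[0,0,0],1]]' 60
python3 -m handwheel '[[[0,0,0],[0,0,-0.7],1],[[0,0,0],[0,0,-0.7],1],[[0,0,0],[0,0,-0.7],1],[[0,0,0],[0,0,-0.7],1],[[0,0,0],[0,0,-0.7],1],[[0,0,0],[0,0,-0.7],1],[[0,0,0],[0,0,-0.7],1],[[0,0,0],[0,0,-0.7],1],[[0,0,0],[0,0,-0.7],1],[[0,0,0],[0,0,-0.7],1]]'
python3 -c "
from h import *
s=cur()[2];print(s['moment'],s['contact_force'])"
```

```text
clock: 6.98
position: [0.6824, 0.0392, 0.0721]
ee_rot: [-0.001, 0.997, 0.082, 0.001]
contact_force: [-1.2, 3.6, 6.7]
width: 0.0148
gripper_force: 61.1
clock: 8.22
position: [0.6847, 0.0354, 0.0721]
ee_rot: [0.003, 0.9, 0.435, 0.002]
contact_force: [3.4, -4.5, 2.6]
width: 0.0146
gripper_force: 60.7
[-0.72219689 -0.34291636 -0.19771822] [ 3.35508795 -4.45623028  2.64481965]
```

```bash
python3 -m handwheel '[[[0,0,0],[0,0,-0.7],1],[[0,0,0],[0,0,-0.7],1],[[0,0,0],[0,0,-0.7],1],[[0,0,0],[0,0,-0.7],1],[[0,0,0],[0,0,-0.7],1],[[0,0,0],[0,0,-0.7],1],[[0,0,0],[0,0,-0.7],1],[[0,0,0],[0,0,-0.7],1],[[0,0,0],[0,0,-0.7],1],[[0,0,0],[0,0,-0.7],1],[[0,0,0],[0,0,-0.7],1],[[0,0,0],[0,0,-0.6],1],[[0,0,0],[0,0,0],1],[[0,0,0],[0,0,0],1]]'
python3 -c "
from h import *
p,R,s=cur();y=R.as_matrix()[:,1];print(s['moment'],s['contact_force'],np.arctan2(y[1],y[0]))"
```

```text
clock: 9.98
position: [0.6895, 0.0341, 0.0722]
ee_rot: [0.007, 0.637, 0.771, 0.003]
contact_force: [11.8, -7.7, -3.2]
width: 0.0145
gripper_force: 69.7
[-1.04811385 -1.59430151 -1.63164365] [11.8064535  -7.69264145 -3.18490954] 0.19085896286777176
```

```bash
python3 -m handwheel '[[[0,0,0],[0,0,0],0.4],[[0,0,0],[0,0,0],0.1],[[0,0,0],[0,0,0],0.1],[[0,0,-20],[0,0,0],0.1],[[0,0,-50],[0,0,0],0.1],[[0,0,-50],[0,0,0],0.1],[[-50,0,-20],[0,0,0],0.1],[[-50,0,0],[0,0,0],0.1],[[-50,0,0],[0,0,0],0.1],[[-50,0,0],[0,0,0],0.1],[[0,0,0],[0,0,0],0.1]]'
python3 - <<'E'
from h import *
p,R,s=cur();print(R.as_matrix().round(2),s['qpos'].round(2))
a=vision.get_image("top");b=vision.get_image("side")
cv2.imwrite("pics/t1.png",a);cv2.imwrite("pics/s1.png",b)
cv2.imwrite("pics/c3.png",np.hstack([cv2.resize(a[180:260,260:340],(400,400),interpolation=2),cv2.resize(b[190:270,280:360],(400,400),interpolation=2)]))
E
```

```text
clock: 11.35
position: [0.7208, -0.1621, 0.2096]
ee_rot: [-0.0, 0.636, 0.772, -0.001]
contact_force: [-0.6, 1.2, -0.3]
width: 0.038
gripper_force: 0.0
[[-0.19  0.98 -0.  ]
 [ 0.98  0.19 -0.  ]
 [-0.   -0.   -1.  ]] [-0.31  0.54  1.13 -0.    1.47 -0.51]
```

View pics/c3.png

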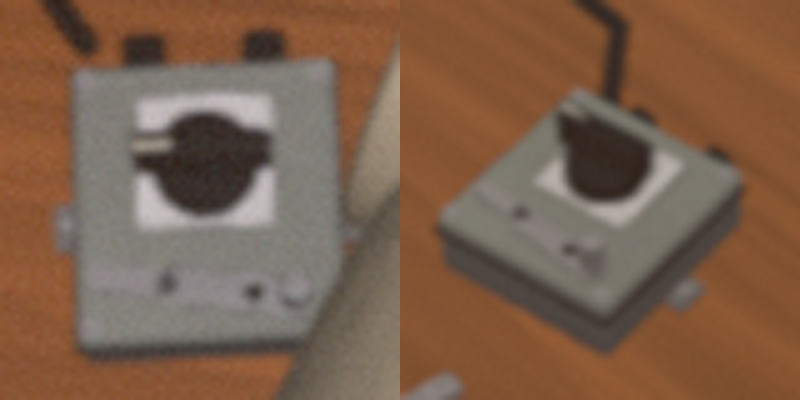

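```bash
python3 - <<'E'
from h import *
a=cv2.imread("pics/t1.png");g=cv2.cvtColor(a,cv2.COLOR_BGR2GRAY)
P=onz("top",[(287,209.4),(314,209.6)],.092);d=P[0]-P[1];print("bar",P,np.arctan2(-d[0],d[1]))
Q=onz("top",[(260+80/5,180+72/5),(260+330/5,180+62/5)],.048);d=Q[0]-Q[1];print("edge",np.arctan2(-d[0],d[1]))
# strip: left end dot and knob
P=onz("top",[(260+167/5,180+283/5),(260+254/5,180+292/5)],.053);d=P[0]-P[1];print("strip yaw",np.arctan2(-d[0],d[1]),P)
print("knob",onz("top",[(260+296/5,180+290/5)],.077),"strip end",onz("top",[(260+95/5,180+278/5)],.05))
E
```

```text
bar [[0.6815995  0.06967086 0.092     ]
 [0.68657799 0.00658076 0.092     ]] 0.07874765052543944
edge 0.12840966361753806
strip yaw -0.01947158377001374 [[0.62682218 0.05150903 0.053     ]
 [0.62600665 0.00963154 0.053     ]]
knob [[ 0.62302671 -0.01114767  0.077     ]] strip end [[0.62700473 0.08642883 0.05      ]]
```

```bash
python3 - <<'E'
from h import *
g=plan([.684,.038,.20],down(.11));plan([.684,.038,.071],down(.11),g)
E
```

```text
turn [-0.01 -0.02  0.81] shift [198.8 -14.8  10.1]
turn [0. 0. 0.] shift [  0.   0. 129.]
```

```bash
python3 -m handwheel '[[[0,0,0],[0,0,0.8],0],[[50,-3.7,0],[0,0,0],0],[[50,-3.7,0],[0,0,0],0],[[50,-3.7,0],[0,0,0],0],[[48.8,-3.7,10],[0,0,0],0],[[0,0,40],[0,0,0],0],[[0,0,40],[0,0,0],0],[[0,0,30],[0,0,0],0],[[0,0,19],[0,0,0],0],[[0,0,0],[0,0,0],0.6],[[0,0,0],[0,0,0],1],[[0,0,0],[0,0,0],1],[[0,0,0],[0,0,0],1],[[0,0,0],[0,0,-0.5],1],[[0,0,0],[0,0,-0.5],1],[[0,0,0],[0,0,-0.3],1],[[0,0,0],[0,0,0],1],[[0,0,0],[0,0,0],1]]' 90
python3 -c "
from h import *
p,R,s=cur();y=R.as_matrix()[:,1];print(s['moment'],s['contact_force'],np.arctan2(y[1],y[0]))"
```

```text
clock: 13.7
position: [0.6887, 0.0387, 0.0727]
ee_rot: [0.004, 0.616, 0.788, 0.004]
contact_force: [10.6, -0.1, -9.6]
width: 0.014
gripper_force: 115.3
[-0.31896801 -1.311176   -1.36048803] [10.58997976 -0.08365767 -9.64591292] 0.24466410555774715
```

```bash
python3 -m handwheel '[[[0,0,0],[0,0,0],0.4],[[0,0,0],[0,0,0],0.3],[[0,0,0],[0,0,0],0.3],[[0,0,-40],[0,0,0],0.45],[[0,0,-20],[0,0,0],0.45],[[0,0,0],[0,0,0],0.45]]' 40
python3 - <<'E'
from h import *
g=plan([.6245,-.012,.12],down(-.035));plan([.6245,-.012,.060],down(-.035),g)
# row twist for 6 deg cw about pivot, in tool axes
pv=np.array([.627,.0513]);k=np.array([.6245,-.012]);a=-np.deg2rad(6);M=np.array([[np.cos(a),-np.sin(a)],[np.sin(a),np.cos(a)]])
d=np.r_[M@(k-pv)+pv-k,0];print(down(-.035).inv().apply(d)*1000)
E
```

```text
clock: 14.45
position: [0.6853, 0.0378, 0.1343]
ee_rot: [0.002, 0.614, 0.789, 0.001]
contact_force: [-0.2, 0.9, 0.1]
width: 0.0236
gripper_force: 0.0
turn [0.04 0.01 2.71] shift [-51.9 -59.1  14.3]
turn [0. 0. 0.] shift [ 0.  0. 60.]
[ 0.37665647 -6.6201912   0.        ]
```

```bash
python3 -m handwheel '[[[0,0,0],[0,0,0.9],0.45],[[0,0,0],[0,0,0.9],0.45],[[0,0,0],[0,0,0.9],0.45],[[-26,-29.5,0],[0,0,0],0.45],[[-26,-29.6,0],[0,0,0],0.45],[[0,0,20],[0,0,0],0.45],[[0,0,30],[0,0,0],0.45],[[0,0,24],[0,0,0],0.45],[[0,0,0],[0,0,0],0.45],[[0,0,0],[0,0,0],1],[[0,0,0],[0,0,0],1],[[0,0,0],[0,0,0],1]]' 30
python3 -c "
from h import *
p,R,s=cur();print(s['moment'],s['contact_force'],s['width'],p)"
```

```text
clock: 15.95
position: [0.6227, -0.012, 0.0572]
ee_rot: [-0.001, 0.719, 0.695, -0.0]
contact_force: [0.3, -0.1, -9.4]
width: 0.0139
gripper_force: 29.4
[-0.05365787 -0.07565968 -0.02903957] [ 0.33671628 -0.07750777 -9.37215882] 0.013873017031441885 [ 0.62274388 -0.0120439   0.05719201]
```

```bash
python3 -m handwheel '[[[0.4,-6.6,0],[0,0,1],1],[[0.4,-6.6,0],[0,0,1],1],[[0.4,-6.6,0],[0,0,1],1],[[0.4,-6.6,0],[0,0,1],1],[[0.4,-6.6,0],[0,0,1],1],[[0.4,-6.6,0],[0,0,1],1],[[0.4,-6.6,0],[0,0,1],1],[[0,0,0],[0,0,0],1]]'
python3 -c "
from h import *
p,R,s=cur();print(s['moment'],s['contact_force'],s['width'],p)"
```

```text
clock: 16.95
position: [0.5813, 0.008, 0.0572]
ee_rot: [-0.002, 0.921, 0.391, 0.0]
contact_force: [1.8, 4.8, -11.8]
width: 0.0135
gripper_force: 29.4
[ 0.80657043 -0.29488147  0.1236437 ] [  1.78255394   4.75979966 -11.84228403] 0.01352395286529091 [0.58132336 0.00803974 0.0572126 ]
```

```bash
python3 -m handwheel '[[[0.4,-6.6,0],[0,0,1],1],[[0.4,-6.6,0],[0,0,1],1],[[0.4,-6.6,0],[0,0,1],1],[[0.4,-6.6,0],[0,0,1],1],[[0.4,-6.6,0],[0,0,1],1],[[0.4,-6.6,0],[0,0,1],1],[[0.2,-3.3,0],[0,0,0.5],1],[[0,0,0],[0,0,0],1]]'
python3 -c "
from h import *
p,R,s=cur();print(s['moment'],s['contact_force'],s['width'],p)"
```

```text
clock: 17.95
position: [0.5638, 0.0443, 0.0573]
ee_rot: [-0.0, 0.998, 0.062, 0.0]
contact_force: [3.2, 2.4, -14.5]
width: 0.0137
gripper_force: 29.4
[ 0.28866924 -0.57320324  0.15330813] [  3.21678311   2.4108677  -14.50659466] 0.013711886355101021 [0.56383279 0.04425115 0.05731086]
```

Near the stop; push on until the force shows it.

```bash
python3 -m handwheel '[[[0,-3,0],[0,0,0.4],1],[[0,-3,0],[0,0,0.4],1],[[0,0,0],[0,0,0],1]]'
python3 -m handwheel '[[[0,-2,0],[0,0,0],1],[[0,0,0],[0,0,0],1]]'
python3 -c "
from h import *
p,R,s=cur();print(s['moment'],s['contact_force'],s['width'],p)"
```

```text
clock: 18.32
position: [0.5644, 0.0451, 0.0575]
ee_rot: [0.004, 1.0, 0.021, 0.001]
contact_force: [5.4, -11.9, -15.2]
width: 0.014
gripper_force: 29.5
clock: 18.58
position: [0.5644, 0.0452, 0.0575]
ee_rot: [0.005, 1.0, 0.022, 0.001]
contact_force: [4.9, -17.6, -14.7]
width: 0.0133
gripper_force: 29.7
[-2.63078085 -0.72691332  0.14115629] [  4.85503763 -17.64840557 -14.70822088] 0.013326802153982648 [0.56435838 0.04522167 0.05747084]
```

```bash
python3 -m handwheel '[[[0,0,0],[0,0,0],0.6],[[0,0,0],[0,0,0],0.4],[[0,0,0],[0,0,0],0.4],[[0,0,-20],[0,0,0],0.4],[[0,0,-40],[0,0,0],0.4],[[0,0,-50],[0,0,0],0.4],[[0,-50,-30],[0,0,0],0.4],[[0,-50,0],[0,0,0],0.4],[[0,-50,0],[0,0,0],0.4],[[0,-50,0],[0,0,0],0.4],[[0,-50,0],[0,0,0],0.4],[[0,-50,0],[0,0,0],0.4],[[0,0,0],[0,0,0],0.4]]'
python3 - <<'E'
from tools import *
a=vision.get_image("top");cv2.imwrite("pics/t2.png",a);find(a)
cv2.imwrite("pics/c4.png",cv2.resize(a[170:410,240:460],None,fx=2.5,fy=2.5,interpolation=2))
print(cur()[0])
E
```

```text
clock: 20.2
position: [0.5499, 0.3557, 0.1987]
ee_rot: [-0.002, 1.0, 0.022, 0.0]
contact_force: [-0.7, -0.4, -0.9]
width: 0.0257
gripper_force: 0.0
pliers [299. 305.] jaws mid [0.4984 0.0199] origin [0.481  0.0222] yaw -0.13 tip/tail [-0.098  0.037]
file [332. 311.] handle mid [ 0.4319 -0.0415] origin [ 0.441  -0.0455] yaw -0.416 handle [-0.039  0.042] all [-0.039  0.118]
file [367. 323.] handle mid [ 0.4089 -0.1348] origin [ 0.4187 -0.137 ] yaw -0.214 handle [-0.039  0.046] all [-0.039  0.119]
file [399. 333.] handle mid [ 0.3904 -0.2085] origin [ 0.3999 -0.2117] yaw -0.325 handle [-0.038  0.04 ] all [-0.038  0.119]
pliers [421. 384.] jaws mid [ 0.3379 -0.2829] origin [ 0.3204 -0.2795] yaw -0.194 tip/tail [-0.097  0.037]
[0.55013851 0.35344745 0.19856158]
```

View pics/c4.png

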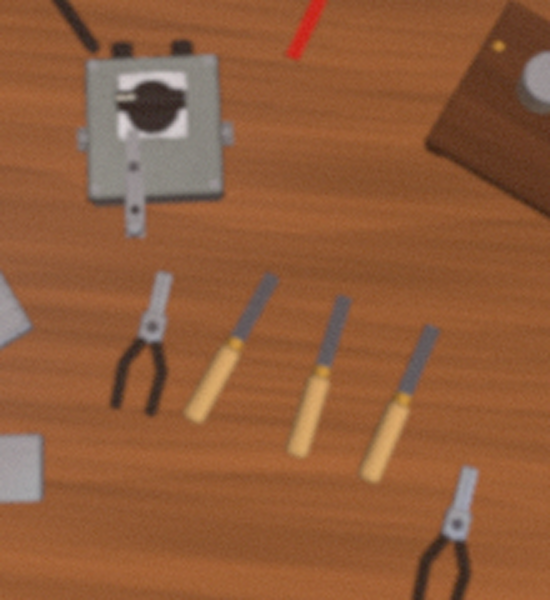

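Handle OFF with the white mark at left, crop (125,98), and the hasp is fully out with its free end past the box edge at (135,235). Both confirmed. Pliers_b was knocked about 44 mm and has been re-measured. Starting with pliers_a.

```bash
cat >> h.py <<'E'
TC=np.array([.466,.303]);TY=.65
def trayp(x,y): 
    c,s=np.cos(TY),np.sin(TY);return TC+[c*x-s*y,s*x+c*y]
E
python3 - <<'E'
from h import *
a=cv2.imread("pics/top0.png");h=cv2.cvtColor(a,cv2.COLOR_BGR2HSV)
m=cv2.inRange(h,(0,0,60),(180,70,255));m[:,:100]=0;m[:228]=0;m[365:]=0;m[:,262:]=0;m[340:,225:]=0
m=cv2.morphologyEx(m,cv2.MORPH_OPEN,np.ones((3,3)));n,l,st,c=cv2.connectedComponentsWithStats(m);i=1+st[1:,4].argmax()
P=onz("top",np.argwhere(l==i)[:,::-1],.02)[:,:2].astype(np.float32)
r=cv2.minAreaRect(P);print(r,np.deg2rad(r[2]))
z=[0,0];g=plan([.481,.0222,.10],down(-1.70));plan([.481,.0222,.003],down(-1.70),g)
up=([.481,.0222,.053],down(-1.70))
t=trayp(.0145,-.040);print(t);g=plan([*t,.06],down(-1.70+.78),up);plan([*t,.008],down(-.92),g)
E
```

```text
((0.46527206897735596, 0.3063295781612396), (0.20130561292171478, 0.27835434675216675), 37.092533111572266) 0.6473868307019532
turn [-0.01 -0.    1.64] shift [-25.9 337.4  98.6]
turn [0. 0. 0.] shift [ 0.  0. 97.]
[0.50175067 0.27993185]
turn [ 0.    0.   -7.45] shift [ 172.6 -192.5   -7. ]
turn [0. 0. 0.] shift [ 0.  0. 52.]
```

```bash
python3 -m handwheel '[[[0,0,0],[0,0,0.8],-0.2],[[0,0,0],[0,0,0.8],-0.2],[[-4,48,0],[0,0,0],-0.2],[[-4,48,0],[0,0,0],-0.2],[[-4,48,0],[0,0,0],-0.2],[[-4,48,0],[0,0,0],-0.2],[[-4,48,0],[0,0,0],-0.2],[[-4,48,19],[0,0,0],-0.2],[[-2,49.5,40],[0,0,0],-0.2],[[0,0,40],[0,0,0],-0.2],[[0,0,0],[0,0,0],-0.2]]' 90
python3 -c "
from h import *
yawplan([.481,.0222,.003],-1.70)"
```

```text
clock: 21.62
position: [0.479, 0.0199, 0.098]
ee_rot: [-0.0, 0.998, -0.066, -0.003]
contact_force: [0.3, -0.0, 0.1]
width: 0.0511
gripper_force: 0.0
turn [-0.    0.06 -0.02] shift [ 1.6 -2.5 95. ]
```

```bash
python3 - <<'E'
from h import *
a=zoom("side",(230,240,330,310),6,"c5")
print(proj("side",[[.481,.022,.006]]),230,240)
E
```

```text
[[275.11947435 275.16217668]] 230 240
```

```bash
python3 -m handwheel '[[[1.6,-2.5,30],[0,0,0],-0.2],[[0,0,40],[0,0,0],-0.2],[[0,0,25],[0,0,0],-0.2],[[0,0,0],[0,0,0],-0.2],[[0,0,0],[0,0,0],1],[[0,0,0],[0,0,0],1],[[0,0,0],[0,0,0],1],[[0,0,0],[0,0,0],1],[[0,0,0],[0,0,0],1],[[0,0,-10],[0,0,0],1],[[0,0,-20],[0,0,0],1],[[0,0,-25],[0,0,0],1],[[0,0,0],[0,0,0],1]]' 90
python3 - <<'E'
from h import *
s=cur()[2];print(s['moment'],s['contact_force'])
t=trayp(.0145,-.040);R=cur()[1]*Ro.from_rotvec([0,0,-7.45*6],degrees=True);g=plan([*t,.06],R);plan([*t,.008],R,g)
E
```

```text
clock: 23.3
position: [0.4859, 0.0231, 0.0619]
ee_rot: [0.0, 0.998, -0.064, 0.003]
contact_force: [0.5, -1.1, -2.3]
width: 0.0202
gripper_force: 88.6
[ 0.03067453 -0.02951083 -0.01295598] [ 0.47939884 -1.08197921 -2.32985409]
turn [ 0.    0.   -7.45] shift [ 168.3 -194.6    1.8]
turn [0. 0. 0.] shift [-0.2 -0.2 52. ]
```

```bash
python3 -m handwheel '[[[0,0,0],[0,0,0],1],[[0,0,0],[0,0,0],1]]'
python3 - <<'E'
from h import *
print(cur()[0]);a=vision.get_image("side");b=vision.get_image("top");print(proj("side",[cur()[0]]),proj("top",[cur()[0]]))
cv2.imwrite("pics/c6.png",np.hstack([cv2.resize(a[215:295,235:315],(400,400),interpolation=2),cv2.resize(b[260:340,260:340],(400,400),interpolation=2)]))
E
```

```text
clock: 23.55
position: [0.4831, 0.0233, 0.0587]
ee_rot: [-0.0, 0.998, -0.064, -0.001]
contact_force: [-0.3, 0.3, -1.5]
width: 0.0203
gripper_force: 88.6
[0.48312434 0.02329301 0.05868407]
[[273.99393596 262.77457901]] [[299.18079331 296.84541057]]
```

View pics/c6.png

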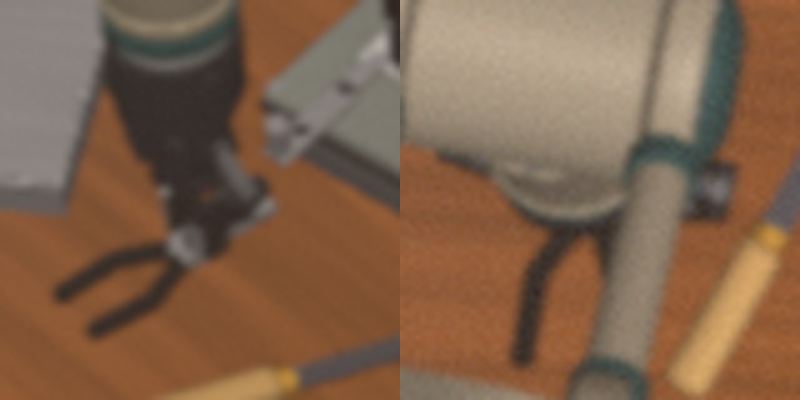

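```bash
python3 -m handwheel '[[[0,0,-3],[0,0,-0.9],1],[[0,0,0],[0,0,-0.9],1],[[0,0,0],[0,0,-0.9],1],[[0,0,0],[0,0,-0.9],1],[[0,0,0],[0,0,-0.9],1],[[0,0,0],[0,0,-0.9],1],[[0,0,0],[0,0,-0.9],1],[[0,0,0],[0,0,-0.9],1],[[0,0,0],[0,0,-0.25],1],[[30,-32,0],[0,0,0],1],[[30,-32,0],[0,0,0],1],[[30,-32,0],[0,0,0],1],[[30,-32,0],[0,0,0],1],[[30,-32,0],[0,0,0],1],[[27,-32,0],[0,0,0],1],[[0,0,0],[0,0,0],1],[[0,0,0],[0,0,0],1]]'
python3 - <<'E'
from h import *
t=trayp(.0195,-.040);p,R,s=cur();print(s['width'],s['contact_force']);plan([*t,.009],down(-.92))
E
```

```text
clock: 25.78
position: [0.5077, 0.2827, 0.062]
ee_rot: [0.0, 0.947, 0.32, -0.001]
contact_force: [-0.5, -0.2, -1.2]
width: 0.0204
gripper_force: 88.7
0.02039023477040667 [-0.49170267 -0.19763931 -1.22386475]
turn [0.   0.02 0.01] shift [-1.4 -1.4 53. ]
```

Lower, release and lift.

```bash
python3 -m handwheel '[[[-1,-1,20],[0,0,0],1],[[0,0,20],[0,0,0],1],[[0,0,10],[0,0,0],1],[[0,0,3],[0,0,0],1],[[0,0,0],[0,0,0],1],[[0,0,0],[0,0,0],0.4],[[0,0,0],[0,0,0],0.3],[[0,0,0],[0,0,0],0.25],[[0,0,0],[0,0,0],0.25],[[0,0,-20],[0,0,0],0.25],[[0,0,-40],[0,0,0],0.25],[[0,0,-40],[0,0,0],0.25],[[-40,0,-20],[0,0,0],0.25],[[0,0,0],[0,0,0],0.25],[[0,0,0],[0,0,0],0.25]]'
python3 - <<'E'
from tools import *
p,R,s=cur();y=R.as_matrix()[:,1];print(p,np.arctan2(y[1],y[0]))
# file 1: origin, yaw
o=np.array([.441,-.0455]);yw=-.416
for k in (np.pi/2,-np.pi/2): print(yw+k)
g=plan([*o,.12],down(yw-np.pi/2));plan([*o,.004],down(yw-np.pi/2),g)
E
```

```text
clock: 27.65
position: [0.4755, 0.2593, 0.1295]
ee_rot: [-0.0, 0.947, 0.32, 0.0]
contact_force: [0.1, 0.7, 0.3]
width: 0.0321
gripper_force: 0.0
[0.47545201 0.25932879 0.12949995] -0.9194839985279196
1.1547963267948966
-1.9867963267948965
turn [-0.000e+00 -1.000e-02  1.019e+01] shift [ 91.7 292.8   9.5]
turn [0. 0. 0.] shift [  0.   0. 116.]
```

```bash
python3 -m handwheel '[[[-35.3,36.9,0],[0,0,0],-0.2],[[-35.3,36.9,0],[0,0,0],-0.2],[[-35.3,36.9,0],[0,0,0],-0.2],[[-35.3,36.9,0],[0,0,0],-0.2],[[-35.3,36.9,0],[0,0,0],-0.2],[[-35.3,36.9,0],[0,0,0],-0.2],[[0,0,0],[0,0,1],-0.2],[[0,0,0],[0,0,1],-0.2],[[0,0,0],[0,0,1],-0.2],[[0,0,0],[0,0,1],-0.2],[[0,0,0],[0,0,1],-0.2],[[0,0,0],[0,0,1],-0.2],[[0,0,0],[0,0,1],-0.2],[[0,0,0],[0,0,1],-0.2],[[0,0,0],[0,0,1],-0.2],[[0,0,0],[0,0,1],-0.2],[[0,0,0],[0,0,0.2],-0.2],[[0,0,0],[0,0,0],-0.2],[[0,0,0],[0,0,0],-0.2]]'
python3 - <<'E'
from tools import *
plan([.441,-.0455,.004],down(-1.987))
a=vision.get_image("side");cv2.imwrite("pics/s2.png",a)
h=cv2.cvtColor(a,cv2.COLOR_BGR2HSV);w=cv2.inRange(h,(14,60,165),(28,165,255));w[:270]=0;w[350:]=0;w[:,:255]=0;w[:,355:]=0
n,l,st,c=cv2.connectedComponentsWithStats(w)
for i in range(1,n):
    if st[i,4]>60:print(onz("side",[c[i]],.015).round(4),st[i,4])
E
```

```text
clock: 30.02
position: [0.4411, -0.0453, 0.1293]
ee_rot: [-0.0, 0.978, -0.206, -0.0]
contact_force: [0.3, 0.7, 0.1]
width: 0.0512
gripper_force: 0.0
turn [-0.  0.  0.] shift [  0.    0.2 125.3]
[[ 0.4333 -0.0405  0.015 ]] 130
[[ 0.4115 -0.1338  0.015 ]] 137
[[ 0.3923 -0.2073  0.015 ]] 144
```

```bash
python3 -m handwheel '[[[0,0,40],[0,0,0],-0.2],[[0,0,40],[0,0,0],-0.2],[[0,0,30],[0,0,0],-0.2],[[0,0,15],[0,0,0],-0.2],[[0,0,0],[0,0,0],-0.2],[[0,0,0],[0,0,0],1],[[0,0,0],[0,0,0],1],[[0,0,0],[0,0,0],1],[[0,0,0],[0,0,0],1],[[0,0,-10],[0,0,0],1],[[0,0,-20],[0,0,0],1],[[0,0,-26],[0,0,0],1],[[0,0,0],[0,0,0],1],[[0,0,0],[0,0,0],1]]'
python3 - <<'E'
from h import *
p,R,s=cur();print(s['width'],s['contact_force'],s['moment'])
t=trayp(-.0305,.104);print(t);g=plan([*t,.064],down(-.92));plan([*t,.010],down(-.92),g)
E
```

```text
clock: 31.82
position: [0.4405, -0.0452, 0.0603]
ee_rot: [-0.0, 0.978, -0.207, -0.0]
contact_force: [0.9, -0.3, -1.0]
width: 0.0193
gripper_force: 88.1
0.019332815388106425 [ 0.8809623  -0.2667236  -0.98346702] [ 0.01601829 -0.02447112 -0.01129604]
[0.37878006 0.36733453]
turn [ -0.     0.   -10.19] shift [ 200.8 -365.6   -3.7]
turn [0. 0. 0.] shift [ 0.  0. 54.]
```

```bash
python3 -m handwheel '[[[0,0,-2],[0,0,-1],1],[[0,0,-2],[0,0,-1],1],[[0,0,0],[0,0,-1],1],[[0,0,0],[0,0,-1],1],[[0,0,0],[0,0,-1],1],[[0,0,0],[0,0,-1],1],[[0,0,0],[0,0,-1],1],[[0,0,0],[0,0,-1],1],[[0,0,0],[0,0,-1],1],[[0,0,0],[0,0,-1],1],[[22.3,-40.6,0],[0,0,-0.2],1],[[22.3,-40.6,0],[0,0,0],1],[[22.3,-40.6,0],[0,0,0],1],[[22.3,-40.6,0],[0,0,0],1],[[22.3,-40.6,0],[0,0,0],1],[[22.3,-40.6,0],[0,0,0],1],[[22.3,-40.6,0],[0,0,0],1],[[22.3,-40.6,0],[0,0,0],1],[[22.3,-40.6,0],[0,0,0],1]]'
python3 -m handwheel '[[[0,0,0],[0,0,0],1],[[0,0,0],[0,0,0],1]]'
python3 - <<'E'
from h import *
p,R,s=cur();t=trayp(-.0305,.104);plan([*t,.0095],down(-.92))
zoom("top",(100,225,260,365),3.5,"c7")
E
```

```text
clock: 34.2
position: [0.3788, 0.368, 0.0632]
ee_rot: [0.0, 0.947, 0.32, -0.001]
contact_force: [1.0, 0.2, -1.7]
width: 0.0197
gripper_force: 88.3
clock: 34.45
position: [0.3789, 0.366, 0.0633]
ee_rot: [0.001, 0.947, 0.32, -0.002]
contact_force: [-0.2, -0.2, -1.5]
width: 0.0196
gripper_force: 88.4
turn [0.   0.03 0.01] shift [ 0.7 -1.1 53.8]
```

View pics/c7.png

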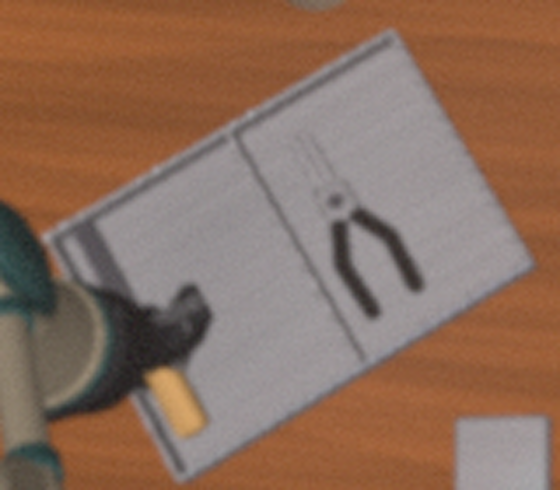

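Pliers_a lies flat and lengthwise in the right bay, crop (345,220), and file_a hangs over the left bay. Lowering it now.

```bash
python3 -m handwheel '[[[0.7,-1,20],[0,0,0],1],[[0,0,20],[0,0,0],1],[[0,0,10],[0,0,0],1],[[0,0,3.5],[0,0,0],1],[[0,0,0],[0,0,0],1],[[0,0,0],[0,0,0],0.45],[[0,0,0],[0,0,0],0.38],[[0,0,0],[0,0,0],0.38],[[0,0,0],[0,0,0],0.38],[[0,0,-20],[0,0,0],0.38],[[0,0,-40],[0,0,0],0.38],[[0,0,-40],[0,0,0],0.38],[[0,40,0],[0,0,0],0.25],[[0,0,0],[0,0,0],0.25],[[0,0,0],[0,0,0],0.25]]'
python3 - <<'E'
from h import *
p,R,s=cur()
g=plan([.4187,-.137,.11],R);yw=-.214;plan([.4187,-.137,.004],down(yw-np.pi/2),g);
E
```

```text
clock: 36.38
position: [0.4036, 0.3365, 0.1108]
ee_rot: [-0.0, 0.948, 0.32, -0.0]
contact_force: [-0.0, -0.3, -0.7]
width: 0.0322
gripper_force: 0.0
turn [0. 0. 0.] shift [-274.8  385.8    0.7]
turn [-0.    0.01  8.26] shift [  0.   0. 106.]
```

```bash
python3 -m handwheel '[[[-27.5,38.6,0],[0,0,0],-0.2],[[-27.5,38.6,0],[0,0,0],-0.2],[[-27.5,38.6,0],[0,0,0],-0.2],[[-27.5,38.6,0],[0,0,0],-0.2],[[-27.5,38.6,0],[0,0,0],-0.2],[[-27.5,38.6,0],[0,0,0],-0.2],[[-27.5,38.6,0],[0,0,0],-0.2],[[-27.5,38.6,0],[0,0,0],-0.2],[[-27.5,38.6,0],[0,0,0],-0.2],[[-27.3,38.4,0],[0,0,0],-0.2],[[0,0,0],[0,0,1],-0.2],[[0,0,0],[0,0,1],-0.2],[[0,0,0],[0,0,1],-0.2],[[0,0,0],[0,0,1],-0.2],[[0,0,0],[0,0,1],-0.2],[[0,0,0],[0,0,1],-0.2],[[0,0,0],[0,0,1],-0.2],[[0,0,0],[0,0,1],-0.2],[[0,0,0],[0,0,0.26],-0.2],[[0,0,0],[0,0,0],-0.2]]'
python3 - <<'E'
from tools import *
plan([.4187,-.137,.004],down(-.214-np.pi/2))
a=vision.get_image("side");h=cv2.cvtColor(a,cv2.COLOR_BGR2HSV);w=cv2.inRange(h,(14,60,165),(28,165,255));w[:270]=0;w[350:]=0;w[:,:255]=0;w[:,355:]=0
n,l,st,c=cv2.connectedComponentsWithStats(w)
for i in range(1,n):
    if st[i,4]>60:print(onz("side",[c[i]],.015).round(4),st[i,4])
E
```

```text
clock: 38.88
position: [0.4195, -0.1364, 0.1108]
ee_rot: [-0.0, 0.994, -0.106, -0.0]
contact_force: [-0.1, -0.3, -0.1]
width: 0.0512
gripper_force: 0.0
turn [-0.    0.01  0.02] shift [ -0.7   0.7 106.8]
[[ 0.4114 -0.1339  0.015 ]] 132
[[ 0.3924 -0.2074  0.015 ]] 142
```

```bash
python3 -m handwheel '[[[-0.7,0.7,40],[0,0,0],-0.2],[[0,0,40],[0,0,0],-0.2],[[0,0,20],[0,0,0],-0.2],[[0,0,6.5],[0,0,0],-0.2],[[0,0,0],[0,0,0],-0.2],[[0,0,0],[0,0,0],1],[[0,0,0],[0,0,0],1],[[0,0,0],[0,0,0],1],[[0,0,0],[0,0,0],1],[[0,0,-10],[0,0,0],1],[[0,0,-20],[0,0,0],1],[[0,0,-30],[0,0,0],1],[[0,0,0],[0,0,0],1],[[0,0,0],[0,0,0],1]]'
python3 - <<'E'
from h import *
p,R,s=cur();print(s['width'],s['contact_force'],s['moment'])
t=trayp(-.0305,.028);print(t);g=plan([*t,.064],down(-.92));plan([*t,.010],down(-.92),g)
E
```

```text
clock: 40.67
position: [0.4184, -0.1373, 0.0645]
ee_rot: [-0.0, 0.994, -0.107, 0.0]
contact_force: [0.4, -0.0, -1.3]
width: 0.0196
gripper_force: 88.1
0.019600207834319493 [ 0.44455647 -0.04272262 -1.33644352] [ 0.01068173  0.03507253 -0.02912365]
[0.42477422 0.30683216]
turn [-0.   -0.   -8.25] shift [ 274.2 -349.5    0.5]
turn [0. 0. 0.] shift [ 0.  0. 54.]
```

```bash
python3 -m handwheel '[[[0,0,0],[0,0,-1],1],[[0,0,0],[0,0,-1],1],[[0,0,0],[0,0,-1],1],[[0,0,0],[0,0,-1],1],[[0,0,0],[0,0,-1],1],[[0,0,0],[0,0,-1],1],[[0,0,0],[0,0,-1],1],[[0,0,0],[0,0,-1],1],[[30.4,-38.8,0],[0,0,-0.25],1],[[30.4,-38.8,0],[0,0,0],1],[[30.4,-38.8,0],[0,0,0],1],[[30.4,-38.8,0],[0,0,0],1],[[30.4,-38.8,0],[0,0,0],1],[[30.4,-38.8,0],[0,0,0],1],[[30.4,-38.8,0],[0,0,0],1],[[30.4,-38.8,0],[0,0,0],1],[[31,-39.1,0],[0,0,0],1],[[0,0,0],[0,0,0],1],[[0,0,0],[0,0,0],1],[[0,0,0],[0,0,0],1]]'
python3 - <<'E'
from h import *
p,R,s=cur();t=trayp(-.0305,.028);print(s['moment']);plan([*t,.0095],down(-.92))
E
```

```text
clock: 43.18
position: [0.426, 0.3053, 0.064]
ee_rot: [0.0, 0.948, 0.319, -0.001]
contact_force: [-0.3, -0.7, -1.7]
width: 0.0197
gripper_force: 88.4
[-0.00431103  0.03476158 -0.00683801]
turn [-0.    0.02 -0.02] shift [-0.1 -2.  54.5]
```

```bash
python3 -m handwheel '[[[0,-2,20],[0,0,0],1],[[0,0,20],[0,0,0],1],[[0,0,10],[0,0,0],1],[[0,0,4],[0,0,0],1],[[0,0,0],[0,0,0],1],[[0,0,0],[0,0,0],0.45],[[0,0,0],[0,0,0],0.38],[[0,0,0],[0,0,0],0.38],[[0,0,0],[0,0,0],0.38],[[0,0,-20],[0,0,0],0.38],[[0,0,-40],[0,0,0],0.38],[[0,0,-40],[0,0,0],0.38],[[-27,38,0],[0,0,0],0],[[-27,38,0],[0,0,0],-0.2],[[-27,38,0],[0,0,0],-0.2],[[-27,38,0],[0,0,0],-0.2],[[0,0,0],[0,0,0],-0.2],[[0,0,0],[0,0,0],-0.2]]'
python3 - <<'E'
from tools import *
a=vision.get_image("top");find(a)
cv2.imwrite("pics/c8.png",cv2.resize(a[225:365,100:260],None,fx=3.5,fy=3.5,interpolation=2))
p,R,s=cur()
g=plan([.3999,-.2117,.11],R);plan([.3999,-.2117,.004],down(-.325-np.pi/2),g)
E
```

```text
clock: 45.42
position: [0.4316, 0.1222, 0.1106]
ee_rot: [-0.0, 0.948, 0.319, 0.0]
contact_force: [0.0, 0.2, 0.3]
width: 0.0511
gripper_force: 0.0
pliers [267. 298.] jaws mid [0.4886 0.1046] origin [0.4511 0.1179] yaw -0.339 tip/tail [-0.038  0.015]
file [399. 333.] handle mid [ 0.3911 -0.2087] origin [ 0.4005 -0.2119] yaw -0.326 handle [-0.038  0.043] all [-0.038  0.118]
pliers [421. 384.] jaws mid [ 0.3379 -0.2829] origin [ 0.3204 -0.2795] yaw -0.191 tip/tail [-0.097  0.037]
turn [0. 0. 0.] shift [-227.7  246.8    0.4]
turn [-0.01 -0.    9.32] shift [  0.   0. 106.]
```

View pics/c8.png

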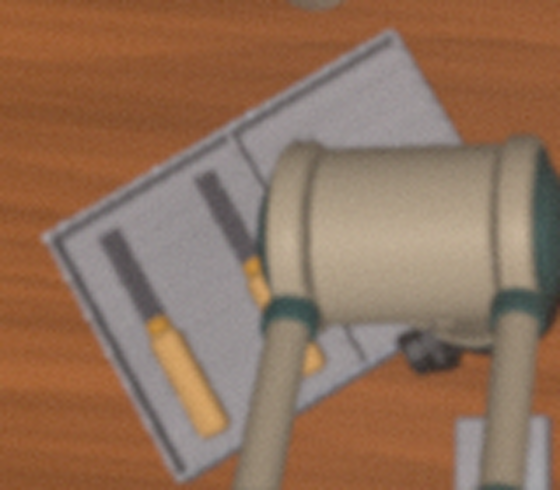

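```bash
python3 -m handwheel '[[[-32.5,35.3,0],[0,0,0],-0.2],[[-32.5,35.3,0],[0,0,0],-0.2],[[-32.5,35.3,0],[0,0,0],-0.2],[[-32.5,35.3,0],[0,0,0],-0.2],[[-32.5,35.3,0],[0,0,0],-0.2],[[-32.5,35.3,0],[0,0,0],-0.2],[[-32.7,35,0],[0,0,0],-0.2],[[0,0,0],[0,0,-1],-0.2],[[0,0,0],[0,0,-1],-0.2],[[0,0,0],[0,0,-1],-0.2],[[0,0,0],[0,0,-1],-0.2],[[0,0,0],[0,0,-1],-0.2],[[0,0,0],[0,0,-1],-0.2],[[0,0,0],[0,0,-1],-0.2],[[0,0,0],[0,0,-1],-0.2],[[0,0,0],[0,0,-1],-0.2],[[0,0,0],[0,0,-1],-0.2]]'
python3 -m handwheel '[[[0,0,0],[0,0,-1],-0.2],[[0,0,0],[0,0,-1],-0.2],[[0,0,0],[0,0,-1],-0.2],[[0,0,0],[0,0,-1],-0.2],[[0,0,0],[0,0,-1],-0.2],[[0,0,0],[0,0,-1],-0.2],[[0,0,0],[0,0,-1],-0.2],[[0,0,0],[0,0,-1],-0.2],[[0,0,0],[0,0,-1],-0.2],[[0,0,0],[0,0,-1],-0.2],[[0,0,0],[0,0,-0.68],-0.2],[[0,0,0],[0,0,0],-0.2],[[0,0,0],[0,0,0],-0.2]]'
python3 - <<'E'
from tools import *
plan([.4,-.2115,.004],down(-.325+np.pi/2)); print(cur()[2]['qpos'])
a=vision.get_image("side");h=cv2.cvtColor(a,cv2.COLOR_BGR2HSV);w=cv2.inRange(h,(14,60,165),(28,165,255));w[:270]=0;w[350:]=0;w[:,:255]=0;w[:,355:]=0
n,l,st,c=cv2.connectedComponentsWithStats(w)
for i in range(1,n):
    if st[i,4]>60:print(onz("side",[c[i]],.015).round(4),st[i,4])
E
```

```text
clock: 47.6
position: [0.4007, -0.2113, 0.1104]
ee_rot: [-0.0, 0.659, 0.752, 0.0]
contact_force: [0.2, 0.2, -0.0]
width: 0.0513
gripper_force: 0.0
clock: 49.22
position: [0.4002, -0.2118, 0.1104]
ee_rot: [-0.0, 0.162, 0.987, 0.0]
contact_force: [0.2, -0.3, -1.1]
width: 0.0514
gripper_force: 0.0
turn [ 0. -0. -0.] shift [  0.3   0.2 106.4]
[-6.40823248e-01  2.01682412e-01  1.94130029e+00  2.51724216e-04
  9.98757160e-01 -1.88652163e+00]
[[ 0.3927 -0.2074  0.015 ]] 139
```

```bash
python3 -m handwheel '[[[0,0,40],[0,0,0],-0.2],[[0,0,40],[0,0,0],-0.2],[[0,0,20],[0,0,0],-0.2],[[0,0,6.3],[0,0,0],-0.2],[[0,0,0],[0,0,0],-0.2],[[0,0,0],[0,0,0],1],[[0,0,0],[0,0,0],1],[[0,0,0],[0,0,0],1],[[0,0,0],[0,0,0],1],[[0,0,-10],[0,0,0],1],[[0,0,-20],[0,0,0],1],[[0,0,-30],[0,0,0],1],[[0,0,0],[0,0,0],1],[[0,0,0],[0,0,0],1]]'
python3 - <<'E'
from h import *
p,R,s=cur();print(s['width'],s['contact_force'],s['moment'])
t=trayp(.0305,.066);print(t);g=plan([*t,.064],down(-.92));plan([*t,.0095],down(-.92),g)
E
```

```text
clock: 51.02
position: [0.3994, -0.2122, 0.0642]
ee_rot: [-0.0, 0.162, 0.987, 0.0]
contact_force: [-0.3, -0.4, -0.3]
width: 0.0199
gripper_force: 88.1
0.01993223906022807 [-0.33367356 -0.35649885 -0.26550372] [-0.01943589 -0.01680509  0.01867748]
[0.45033825 0.37399972]
turn [-0.   -0.   20.68] shift [ 3.956e+02 -4.355e+02  2.000e-01]
turn [0. 0. 0.] shift [ 0.   0.  54.5]
```

```bash
python3 -m handwheel '[[[0,0,0],[0,0,1],1],[[0,0,0],[0,0,1],1],[[0,0,0],[0,0,1],1],[[0,0,0],[0,0,1],1],[[0,0,0],[0,0,1],1],[[0,0,0],[0,0,1],1],[[0,0,0],[0,0,1],1],[[0,0,0],[0,0,1],1],[[0,0,0],[0,0,1],1],[[0,0,0],[0,0,1],1],[[0,0,0],[0,0,1],1],[[0,0,0],[0,0,1],1],[[0,0,0],[0,0,1],1],[[0,0,0],[0,0,1],1],[[0,0,0],[0,0,1],1],[[0,0,0],[0,0,1],1],[[0,0,0],[0,0,1],1],[[0,0,0],[0,0,1],1],[[0,0,0],[0,0,1],1],[[0,0,0],[0,0,1],1]]'
python3 -m handwheel '[[[0,0,0],[0,0,0.68],1],[[33,-36.3,0],[0,0,0],1],[[33,-36.3,0],[0,0,0],1],[[33,-36.3,0],[0,0,0],1],[[33,-36.3,0],[0,0,0],1],[[33,-36.3,0],[0,0,0],1],[[33,-36.3,0],[0,0,0],1],[[33,-36.3,0],[0,0,0],1],[[33,-36.3,0],[0,0,0],1],[[33,-36.3,0],[0,0,0],1],[[33,-36.3,0],[0,0,0],1],[[33,-36.3,0],[0,0,0],1],[[32.6,-36.2,0],[0,0,0],1],[[0,0,0],[0,0,0],1],[[0,0,0],[0,0,0],1],[[0,0,0],[0,0,0],1]]'
python3 - <<'E'
from h import *
p,R,s=cur();t=trayp(.0305,.066);print(s['moment'],s['qpos']);plan([*t,.0095],down(-.92))
zoom("side",(150,170,290,275),5.5,"c9")
E
```

```text
clock: 53.52
position: [0.3988, -0.2117, 0.063]
ee_rot: [-0.001, 0.936, 0.351, -0.001]
contact_force: [0.3, 0.8, -1.1]
width: 0.0196
gripper_force: 88.1
clock: 55.52
position: [0.4502, 0.3722, 0.0636]
ee_rot: [0.0, 0.948, 0.319, -0.001]
contact_force: [0.2, 0.2, -0.6]
width: 0.0194
gripper_force: 88.4
[-0.04292872 -0.01368351  0.00179003] [ 5.71904715e-01  4.28706877e-01  1.72239499e+00 -2.85728079e-04
  9.92623310e-01  1.49350432e+00]
turn [ 0.    0.02 -0.01] shift [ 1.2 -1.3 54.1]
```

View pics/c9.png

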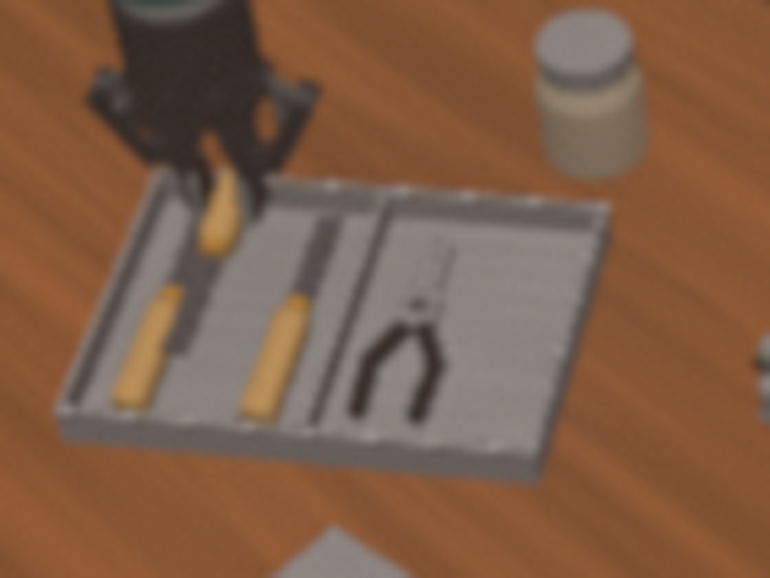

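File 3 is held reversed over the gap, with its handle at crop (220,215) between the two placed files. Lowering.

```bash
python3 -m handwheel '[[[1,-1.3,20],[0,0,0],1],[[0,0,20],[0,0,0],1],[[0,0,10],[0,0,0],1],[[0,0,4],[0,0,0],1],[[0,0,0],[0,0,0],1],[[0,0,0],[0,0,0],0.45],[[0,0,0],[0,0,0],0.38],[[0,0,0],[0,0,0],0.38],[[0,0,0],[0,0,0],0.38],[[0,0,-20],[0,0,0],0.38],[[0,0,-40],[0,0,0],0.38],[[0,0,-40],[0,0,0],0.38],[[0,0,0],[0,0,0],0],[[0,0,0],[0,0,0],-0.2]]'
python3 - <<'E'
from h import *
p,R,s=cur();print(s['contact_force'])
g=plan([.3204,-.2795,.11],R);plan([.3204,-.2795,.003],down(-.193-np.pi/2),g)
E
```

```text
clock: 57.32
position: [0.4503, 0.375, 0.1098]
ee_rot: [0.0, 0.948, 0.32, -0.0]
contact_force: [-0.2, -0.8, -0.3]
width: 0.0512
gripper_force: 0.0
[-0.20757189 -0.79312915 -0.27870964]
turn [0. 0. 0.] shift [-4.997e+02  4.422e+02  2.000e-01]
turn [0.   0.01 8.05] shift [  0.   0. 107.]
```

```bash
python3 -m handwheel '[[[-35.9,31.4,0],[0,0,0],-0.2],[[-35.9,31.4,0],[0,0,0],-0.2],[[-35.9,31.4,0],[0,0,0],-0.2],[[-35.9,31.4,0],[0,0,0],-0.2],[[-35.9,31.4,0],[0,0,0],-0.2],[[-35.9,31.4,0],[0,0,0],-0.2],[[-35.9,31.4,0],[0,0,0],-0.2],[[-35.9,31.4,0],[0,0,0],-0.2],[[-35.9,31.4,0],[0,0,0],-0.2],[[-35.9,31.4,0],[0,0,0],-0.2],[[-35.9,31.4,0],[0,0,0],-0.2],[[-35.9,31.4,0],[0,0,0],-0.2],[[-35.9,31.4,0],[0,0,0],-0.2],[[-35.9,31.4,0],[0,0,0],-0.2],[[0,0,0],[0,0,1],-0.2],[[0,0,0],[0,0,1],-0.2],[[0,0,0],[0,0,1],-0.2],[[0,0,0],[0,0,1],-0.2],[[0,0,0],[0,0,1],-0.2],[[0,0,0],[0,0,1],-0.2]]'
python3 -m handwheel '[[[0,0,0],[0,0,1],-0.2],[[0,0,0],[0,0,1],-0.2],[[0,0,0],[0,0,0],-0.2],[[0,0,0],[0,0,0],-0.2]]'
python3 - <<'E'
from tools import *
plan([.3165,-.2787,.003],down(-.193-np.pi/2));print(cur()[2]['qpos'].round(2))
a=vision.get_image("side");h=cv2.cvtColor(a,cv2.COLOR_BGR2HSV)
print(proj("side",[[.3165,-.2787,.012],[.3379,-.2829,.01]]).round(0))
cv2.imwrite("pics/c10.png",cv2.resize(a[330:400,270:360],None,fx=6,fy=6,interpolation=2))
E
```

```text
clock: 59.82
position: [0.3162, -0.2778, 0.1087]
ee_rot: [-0.001, 1.0, 0.009, -0.001]
contact_force: [0.3, 0.6, -0.2]
width: 0.0513
gripper_force: 0.0
clock: 60.32
position: [0.3166, -0.2783, 0.1094]
ee_rot: [-0.001, 0.996, -0.093, -0.001]
contact_force: [-0.6, 0.4, 0.3]
width: 0.0512
gripper_force: 0.0
turn [-0.01  0.01  0.07] shift [ -0.    0.4 106.4]
[-0.89  0.16  2.    0.    0.98  0.87]
[[306. 372.]
 [313. 369.]]
```

View pics/c10.png

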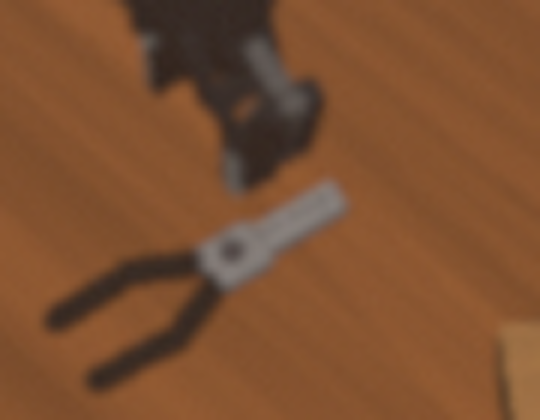

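```bash
python3 - <<'E'
from h import *
print(onz("side",[(308.8,371.7)],.012),onz("top",[(422.8,379.2)],.012))
E
```

```text
[[ 0.32254918 -0.28166405  0.012     ]] [[ 0.32115735 -0.28059492  0.012     ]]
```

```bash
python3 -m handwheel '[[[4,0.8,40],[0,0,0],-0.2],[[0,0,40],[0,0,0],-0.2],[[0,0,20],[0,0,0],-0.2],[[0,0,6.4],[0,0,0],-0.2],[[0,0,0],[0,0,0],-0.2],[[0,0,0],[0,0,0],1],[[0,0,0],[0,0,0],1],[[0,0,0],[0,0,0],1],[[0,0,0],[0,0,0],1],[[0,0,-10],[0,0,0],1],[[0,0,-20],[0,0,0],1],[[0,0,-30],[0,0,0],1],[[0,0,0],[0,0,0],1],[[0,0,0],[0,0,0],1],[[0,0,0],[0,0,0],1]]'
python3 - <<'E'
from h import *
p,R,s=cur();print(s['width'],s['contact_force'],s['moment'])
t=trayp(.0165,-.102);print(t);g=plan([*t,.064],down(-.92));plan([*t,.009],down(-.92),g)
E
```

```text
clock: 62.25
position: [0.3202, -0.2796, 0.063]
ee_rot: [-0.001, 0.996, -0.094, -0.001]
contact_force: [0.2, -0.1, -1.8]
width: 0.0205
gripper_force: 88.6
0.02051576079835216 [ 0.22404795 -0.05655993 -1.80559131] [-0.03515825 -0.01185406 -0.0273192 ]
[0.5408644  0.23178503]
turn [-0.02  0.01 -8.  ] shift [ 485.4 -273.2   -1. ]
turn [0. 0. 0.] shift [ 0.  0. 55.]
```

```bash
python3 -m handwheel '[[[0,0,0],[0,0,-1],1],[[0,0,0],[0,0,-1],1],[[0,0,0],[0,0,-1],1],[[0,0,0],[0,0,-1],1],[[0,0,0],[0,0,-1],1],[[0,0,0],[0,0,-1],1],[[0,0,0],[0,0,-1],1],[[0,0,0],[0,0,-1],1],[[0,0,0],[0,0,0],1]]'
python3 -m handwheel '[[[40.5,-22.8,0],[0,0,0],1],[[40.5,-22.8,0],[0,0,0],1],[[40.5,-22.8,0],[0,0,0],1],[[40.5,-22.8,0],[0,0,0],1],[[40.5,-22.8,0],[0,0,0],1],[[40.5,-22.8,0],[0,0,0],1],[[40.5,-22.8,0],[0,0,0],1],[[40.5,-22.8,0],[0,0,0],1],[[40.5,-22.8,0],[0,0,0],1],[[40.5,-22.8,0],[0,0,0],1],[[40.5,-22.8,0],[0,0,0],1],[[40,-22.4,0],[0,0,0],1],[[0,0,0],[0,0,0],1],[[0,0,0],[0,0,0],1],[[0,0,0],[0,0,0],1]]'
python3 - <<'E'
from h import *
p,R,s=cur();t=trayp(.0165,-.102);print(s['moment']);plan([*t,.009],down(-.92))
E
```

```text
clock: 63.38
position: [0.3204, -0.2798, 0.063]
ee_rot: [-0.001, 0.948, 0.319, -0.0]
contact_force: [-0.4, 0.9, -1.5]
width: 0.0209
gripper_force: 88.6
clock: 65.25
position: [0.5409, 0.2299, 0.0634]
ee_rot: [0.0, 0.948, 0.319, -0.001]
contact_force: [-0.9, -0.0, -0.8]
width: 0.0209
gripper_force: 88.6
[ 0.00763707 -0.00554475  0.04169653]
turn [-0.    0.02 -0.02] shift [ 1.1 -1.5 54.4]
```

```bash
python3 -m handwheel '[[[1,-1.5,20],[0,0,0],1],[[0,0,20],[0,0,0],1],[[0,0,10],[0,0,0],1],[[0,0,4.4],[0,0,0],1],[[0,0,0],[0,0,0],1],[[0,0,0],[0,0,0],0.4],[[0,0,0],[0,0,0],0.3],[[0,0,0],[0,0,0],0.25],[[0,0,0],[0,0,0],0.25],[[0,0,-20],[0,0,0],0.25],[[0,0,-40],[0,0,0],0.25],[[0,0,-40],[0,0,0],0.25],[[-30,25,-30],[0,0,0],0.4],[[-45,25,-20],[0,0,0],0.7],[[-45,25,-20],[0,0,0],1],[[-45,25,0],[0,0,0],1],[[-45,25,0],[0,0,0],1],[[-45,25,0],[0,0,0],1],[[-45,25,0],[0,0,0],1],[[0,0,0],[0,0,0],1]]'
python3 - <<'E'
from h import *
a=vision.get_image("top");cv2.imwrite("pics/t3.png",a);b=vision.get_image("side");cv2.imwrite("pics/s3.png",b)
cv2.imwrite("pics/c11.png",np.hstack([cv2.resize(a[225:365,100:260],(400,350),interpolation=2),cv2.resize(b[180:280,150:264],(400,350),interpolation=2)]))
print(cur()[0],cur()[2]['qpos'])
E
```

```text
clock: 67.75
position: [0.4076, -0.0906, 0.1796]
ee_rot: [0.0, 0.948, 0.317, -0.0]
contact_force: [0.5, 0.1, -0.1]
width: -0.0001
gripper_force: 0.0
[ 0.40889298 -0.08814223  0.17955043] [-3.79749576e-01  7.71838542e-02  1.89624627e+00  9.21308043e-04
  1.16782518e+00  5.42177661e-01]
```

View pics/c11.png

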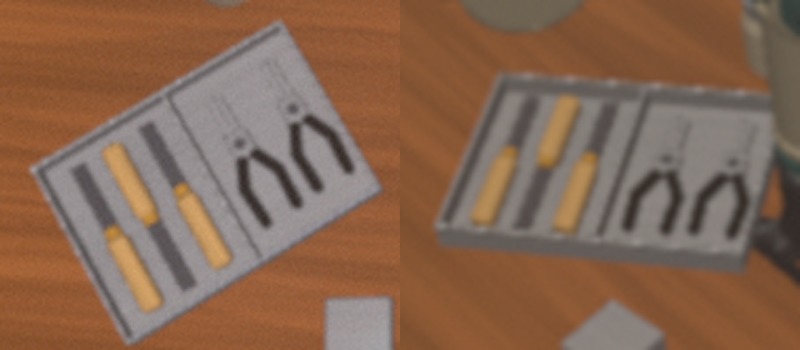

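The tray holds three files in the left bay and two pliers in the right bay, all flat and lengthwise (left panel, files at (85..230,140..310) and pliers at (230..350,100..220)). Now the lamp switch.

```bash
cat >> h.py <<'E'
LO=np.array([.5866,-.3483,0]);LR=Ro.from_euler('z',-.465)
FACE=LO+LR.apply([-.017,0,.183])
def lampR(tilt=8):
    R=LR.as_matrix()@np.c_[[.7071,0,.7071],[0,-1,0],[.7071,0,-.7071]];return Ro.from_matrix(R)*Ro.from_euler('y',tilt,degrees=True)
def lampP(out,along): # pushing side 'out' m off the knob face, tip 'along' m beyond knob centre (down slope)
    p=LR.apply([.7071,0,.7071]);z=LR.apply([.7071,0,-.7071]);return FACE-p*out+z*along
E
python3 - <<'E'
from h import *
p,R,s=cur();print(FACE)
g=plan([.462,-.286,.22],R);g=plan(g[0],down(-.465-np.pi/2),g);g=plan(g[0],lampR(),g)
g=plan(lampP(.051,-.06),lampR(),g)
E
```

```text
[ 0.57140503 -0.34067681  0.183     ]
turn [0. 0. 0.] shift [-77.1 189.8 -40.5]
turn [-1.000e-02 -1.000e-02  1.063e+01] shift [0. 0. 0.]
turn [-0.    8.83  0.  ] shift [0. 0. 0.]
turn [0. 0. 0.] shift [ 1.9 -0.2 53.4]
```

```bash
python3 -m handwheel '[[[-15.4,38,-8.1],[0,0,0],1],[[-15.4,38,-8.1],[0,0,0],1],[[-15.4,38,-8.1],[0,0,0],1],[[-15.4,38,-8.1],[0,0,0],1],[[-15.4,38,-8.1],[0,0,0],1],[[0,0,0],[0,0,1],1],[[0,0,0],[0,0,1],1],[[0,0,0],[0,0,1],1],[[0,0,0],[0,0,1],1],[[0,0,0],[0,0,1],1],[[0,0,0],[0,0,1],1],[[0,0,0],[0,0,1],1],[[0,0,0],[0,0,1],1],[[0,0,0],[0,0,1],1],[[0,0,0],[0,0,1],1],[[0,0,0],[0,0,0.63],1]]'
python3 -m handwheel '[[[0,0,0],[0,0.98,0],1],[[0,0,0],[0,0.98,0],1],[[0,0,0],[0,0.98,0],1],[[0,0,0],[0,0.98,0],1],[[0,0,0],[0,0.98,0],1],[[0,0,0],[0,0.98,0],1],[[0,0,0],[0,0.98,0],1],[[0,0,0],[0,0.98,0],1],[[0,0,0],[0,0.98,0],1],[[0,0,0],[0,0,0],1],[[0,0,0],[0,0,0],1]]'
python3 - <<'E'
from h import *
p,R,s=cur();print(p,s['qpos'].round(2))
g=plan(lampP(.051,-.06),lampR());g=plan(lampP(.031,.004),lampR(),g);plan(lampP(.011,.004),lampR(),g)
E
```

```text
clock: 69.85
position: [0.4641, -0.2841, 0.2196]
ee_rot: [-0.0, 0.973, -0.229, -0.0]
contact_force: [-0.4, -0.1, 0.5]
width: 0.0
gripper_force: 0.0
clock: 71.22
position: [0.469, -0.279, 0.2202]
ee_rot: [0.082, 0.891, -0.203, 0.398]
contact_force: [-0.4, -0.0, 0.6]
width: 0.0001
gripper_force: 0.0
[ 0.46900445 -0.2790005   0.22018377] [-0.89 -0.05  2.26  1.18  0.37  0.11]
turn [-0.26  0.85  0.03] shift [-0.1  9.2 51. ]
turn [0. 0. 0.] shift [10.9 -0.  66.2]
turn [0. 0. 0.] shift [19.8 -0.   2.8]
```

```bash
python3 -m handwheel '[[[0,4.6,25],[0,0,0],1],[[0,4.6,26],[0,0,0],1],[[0,0,0],[0,0,0],1],[[0,0,0],[0,0,0],1],[[0,0,0],[0,0,0],1]]'
python3 - <<'E'
from h import *
p,R,s=cur();print(p,s['qpos'].round(2))
g=plan(lampP(.051,-.06),lampR());g=plan(lampP(.031,.004),lampR(),g);plan(lampP(.011,.004),lampR(),g)
m=R.as_matrix();print(LR.inv().apply(m.T).round(3))
E
```

```text
clock: 71.85
position: [0.4986, -0.3032, 0.1864]
ee_rot: [0.083, 0.891, -0.203, 0.398]
contact_force: [-0.3, 0.2, 0.7]
width: 0.0002
gripper_force: 0.0
[ 0.49858044 -0.30315117  0.18639305] [-0.87  0.07  2.26  1.51  0.32 -0.22]
turn [-0.25  0.83  0.03] shift [4.4 0.9 1. ]
turn [0. 0. 0.] shift [10.9 -0.  66.2]
turn [0. 0. 0.] shift [19.8 -0.   2.8]
[[ 0.669  0.004  0.743]
 [ 0.022 -1.    -0.015]
 [ 0.743  0.026 -0.669]]
```

```bash
python3 -m handwheel '[[[0,0,0],[-0.1,0.4,0],1],[[0,0,0],[-0.1,0.4,0],1],[[0,0,0],[0,0,0],1],[[0,0,0],[0,0,0],1],[[0,0,0],[0,0,0],1],[[0,0,0],[0,0,0],1]]'
python3 - <<'E'
from h import *
p,R,s=cur();print(p,s['qpos'].round(2))
g=plan(lampP(.051,-.06),R);g=plan(lampP(.031,.004),R,g);plan(lampP(.011,.004),R,g)
m=R.as_matrix();print(LR.inv().apply(m.T).round(3))
E
```

```text
clock: 72.6
position: [0.4988, -0.3037, 0.1859]
ee_rot: [0.1, 0.872, -0.204, 0.433]
contact_force: [0.0, -0.7, 0.9]
width: -0.0002
gripper_force: 0.0
[ 0.498848   -0.30368403  0.18591643] [-0.87  0.09  2.34  2.02  0.36 -0.73]
turn [0. 0. 0.] shift [4.5 0.5 0.3]
turn [0. 0. 0.] shift [11.2  0.4 66.1]
turn [0. 0. 0.] shift [19.8  0.1  2.7]
[[ 0.605  0.002  0.796]
 [ 0.006 -1.    -0.002]
 [ 0.796  0.006 -0.605]]
```

```bash
python3 -m handwheel '[[[5,0.5,20],[0,0,0],1],[[5,0.4,23],[0,0,0],1],[[5.7,0,23.4],[0,0,0],1],[[0,0,0],[0,0,0],1],[[0,0,0],[0,0,0],1],[[0,0,0],[0,0,0],1]]'
python3 - <<'E'
from h import *
p,R,s=cur();print(s['contact_force'],s['qpos'].round(2));plan(lampP(.011,.004),R)
zoom("side",(370,215,480,300),5,"c12")
E
```

```text
clock: 73.35
position: [0.5535, -0.3315, 0.158]
ee_rot: [0.1, 0.872, -0.205, 0.433]
contact_force: [-0.4, 0.1, 1.1]
width: -0.0002
gripper_force: 0.0
[-0.44018844  0.0806812   1.09740634] [-0.8   0.23  2.26  2.28  0.36 -0.95]
turn [0. 0. 0.] shift [20.7  0.2  3.4]
```

View pics/c12.png

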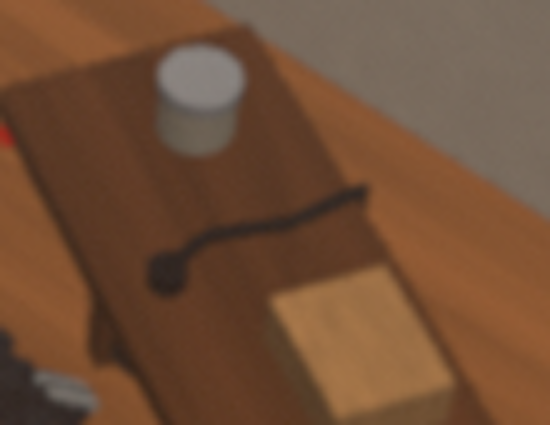

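```bash
python3 -m handwheel '[[[4,0,1],[0,0,0],1],[[4,0,0.5],[0,0,0],1],[[4,0,0.5],[0,0,0],1],[[0,0,0],[0,0,0],1]]'
for i in 1; do python3 -m handwheel '[[[2,0,0.3],[0,0,0],1],[[2,0,0.3],[0,0,0],1],[[0,0,0],[0,0,0],1]]'; python3 -m handwheel '[[[2,0,0.3],[0,0,0],1],[[2,0,0.3],[0,0,0],1],[[0,0,0],[0,0,0],1]]'; python3 -m handwheel '[[[2,0,0.3],[0,0,0],1],[[2,0,0.3],[0,0,0],1],[[0,0,0],[0,0,0],1]]'; done | grep -E "pos|forc"
```

```text
clock: 73.9
position: [0.5625, -0.3361, 0.1668]
ee_rot: [0.1, 0.872, -0.204, 0.433]
contact_force: [0.3, 0.1, -0.4]
width: 0.0
gripper_force: 0.0
position: [0.5648, -0.3372, 0.1691]
contact_force: [0.2, -0.4, 0.1]
gripper_force: 0.0
position: [0.5674, -0.3386, 0.172]
contact_force: [0.7, -0.1, -0.3]
gripper_force: 0.0
position: [0.5688, -0.3392, 0.1733]
contact_force: [-3.7, 2.2, -2.0]
gripper_force: 1.9
```

```bash
for i in 1 2 3; do :; done; python3 -m handwheel '[[[1.5,0,0.2],[0,0,0],1],[[1.5,0,0.2],[0,0,0],1],[[0,0,0],[0,0,0],1]]' | grep -E "pos|forc"; python3 -m handwheel '[[[1.5,0,0.2],[0,0,0],1],[[1.5,0,0.2],[0,0,0],1],[[0,0,0],[0,0,0],1]]' | grep -E "pos|forc"; python3 -m handwheel '[[[1.5,0,0.2],[0,0,0],1],[[1.5,0,0.2],[0,0,0],1],[[0,0,0],[0,0,0],1]]' | grep -E "pos|forc"
```

```text
position: [0.5717, -0.3406, 0.1766]
contact_force: [-3.2, 1.7, -1.0]
gripper_force: 2.0
position: [0.5739, -0.3417, 0.1791]
contact_force: [-2.3, 1.1, -2.1]
gripper_force: 1.8
position: [0.575, -0.3423, 0.1802]
contact_force: [-4.6, 1.1, -2.7]
gripper_force: 2.8
```

```bash
python3 -m handwheel '[[[1.5,0,0.2],[0,0,0],1],[[0,0,0],[0,0,0],1],[[0,0,0],[0,0,0],1]]' | grep -E "pos|forc"; python3 -m handwheel '[[[1,0,0.1],[0,0,0],1],[[0,0,0],[0,0,0],1],[[0,0,0],[0,0,0],1]]' | grep -E "pos|forc"
```

```text
position: [0.575, -0.3423, 0.1803]
contact_force: [-7.1, 3.2, -3.4]
gripper_force: 3.8
position: [0.575, -0.3423, 0.1803]
contact_force: [-8.4, 3.5, -3.4]
gripper_force: 4.4
```

```bash
python3 -m handwheel '[[[1.5,0,0.2],[0,0,0],1],[[1.5,0,0.2],[0,0,0],1],[[0,0,0],[0,0,0],1],[[0,0,0],[0,0,0],1]]' | grep -E "pos|forc"; python3 -m handwheel '[[[-5,0,-0.7],[0,0,0],1],[[-10,0,-1.3],[0,0,0],1],[[-15,0,-2],[0,0,0],1],[[0,0,0],[0,0,0],1]]' | grep -E "pos|forc"
python3 -m handwheel '[[[-5,0,-40],[0,0,0],1],[[-5,0,-40],[0,0,0],1],[[0,0,-40],[0,0,0],1],[[0,0,-40],[0,0,0],1],[[0,0,0],[0,0,0],1],[[0,0,0],[0,0,0],1],[[0,0,0],[0,0,0],1]]'
python3 - <<'E'
from h import *
a=vision.get_image("top");b=vision.get_image("side")
cv2.imwrite("pics/c13.png",np.hstack([cv2.resize(a,(400,300),interpolation=3),cv2.resize(b,(400,300),interpolation=3)]))
a0=cv2.imread("pics/t2.png").astype(int);b0=cv2.imread("pics/side0.png").astype(int)
# lamp light: brightness below the shelf in the two views, before and now
print("below lip side",b0[270:330,385:400].mean(),b[270:330,385:400].astype(int).mean(),"top",a0[255:300,430:470].mean(),a[255:300,430:470].astype(int).mean())
E
```

```text
position: [0.5752, -0.3423, 0.1803]
contact_force: [-12.5, 6.5, -3.7]
gripper_force: 6.5
position: [0.5606, -0.3351, 0.1643]
contact_force: [0.0, -0.6, 0.2]
gripper_force: 0.0
clock: 78.78
position: [0.4425, -0.2767, 0.2512]
ee_rot: [0.099, 0.872, -0.205, 0.433]
contact_force: [-0.3, -0.3, 0.4]
width: 0.0001
gripper_force: 0.0
below lip side 75.66888888888889 76.26444444444445 top 90.90018518518518 92.53611111111111
```

View pics/c13.png

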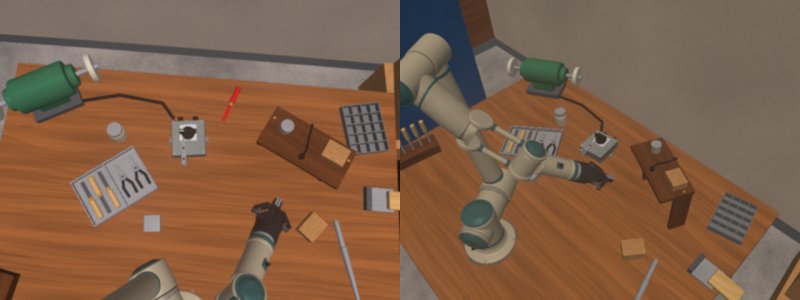

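The overview shows everything in place. To be sure the stall was the switch stop and not the gripper body on the lip, I'll press once more from 7 mm further back along the fingers and compare stall depths.

```bash
python3 - <<'E'
from h import *
p,R,s=cur()
for q in([.575,-.3423,.1803],[.5674,-.3386,.172]):
    d=LR.inv().apply(np.array(q)-FACE);print("stall/along",(d[0]+d[2])*707,(d[0]-d[2])*707)
g=plan(lampP(.031,-.004),R);plan(lampP(.003,-.004),R,g)
E
```

```text
stall/along 0.8774810524137642 4.695281052413775
stall/along -10.96633019020586 4.587669809794155
turn [0. 0. 0.] shift [  3.4   0.6 147.6]
turn [0. 0. 0.] shift [27.7  0.   3.7]
```

```bash
python3 -m handwheel '[[[-6.6,0.6,37],[0,0,0],1],[[0,0,37],[0,0,0],1],[[0,0,37],[0,0,0],1],[[0,0,36.6],[0,0,0],1],[[5,0,0],[0,0,0],1],[[5,0,0],[0,0,0],1],[[6,0,0.9],[0,0,0],1],[[6,0,0.9],[0,0,0],1],[[6,0,0.9],[0,0,0],1],[[0,0,0],[0,0,0],1],[[0,0,0],[0,0,0],1]]' 
for i in 1; do python3 -m handwheel '[[[2,0,0.3],[0,0,0],1],[[2,0,0.3],[0,0,0],1],[[2,0,0.3],[0,0,0],1],[[0,0,0],[0,0,0],1],[[0,0,0],[0,0,0],1]]'; python3 -m handwheel '[[[2,0,0.3],[0,0,0],1],[[2,0,0.3],[0,0,0],1],[[0,0,0],[0,0,0],1],[[0,0,0],[0,0,0],1]]';python3 -m handwheel '[[[2,0,0.3],[0,0,0],1],[[2,0,0.3],[0,0,0],1],[[0,0,0],[0,0,0],1],[[0,0,0],[0,0,0],1]]'; done | grep -E "pos|ct_forc"
python3 - <<'E'
from h import *
d=LR.inv().apply(cur()[0]-FACE);print("stall/along",(d[0]+d[2])*707,(d[0]-d[2])*707);print(LR.inv().apply(cur()[2]['contact_force']),LR.inv().apply(cur()[2]['moment']))
E
```

```text
clock: 80.25
position: [0.5596, -0.3351, 0.1793]
ee_rot: [0.1, 0.872, -0.204, 0.433]
contact_force: [0.2, 0.6, -0.9]
width: 0.0
gripper_force: 0.0
position: [0.5639, -0.3371, 0.1826]
contact_force: [-0.8, -0.2, 0.7]
position: [0.5665, -0.3384, 0.1856]
contact_force: [-0.2, -0.7, 0.9]
position: [0.5684, -0.3394, 0.1875]
contact_force: [-4.2, 2.3, -1.4]
stall/along 0.8280426643808454 -5.502915490469227
[-4.72403701  0.15746614 -1.42233756] [ 0.03432457  0.98717534 -0.04107708]
```

```bash
python3 -m handwheel '[[[2,0,0.3],[0,0,0],1],[[2,0,0.3],[0,0,0],1],[[0,0,0],[0,0,0],1],[[0,0,0],[0,0,0],1]]'|grep ct_f
python3 - <<'E'
from h import *
d=LR.inv().apply(cur()[0]-FACE);print("stall/along",(d[0]+d[2])*707,(d[0]-d[2])*707)
E
python3 -m handwheel '[[[-8,0,-0.7],[0,0,0],1],[[-10,0,-1.3],[0,0,0],1],[[-15,0,-2],[0,0,0],1],[[-5,0,-40],[0,0,0],1],[[-5,0,-40],[0,0,0],1],[[0,0,-40],[0,0,0],1],[[0,0,-40],[0,0,0],1],[[0,0,0],[0,0,0],1],[[0,0,0],[0,0,0],1],[[0,0,0],[0,0,0],1]]'
```

```text
contact_force: [-10.5, 5.4, -2.7]
stall/along 0.9862246971468863 -5.352736118145267
clock: 83.62
position: [0.4331, -0.2725, 0.2548]
ee_rot: [0.099, 0.872, -0.204, 0.433]
contact_force: [-0.0, -0.5, 0.2]
width: -0.0
gripper_force: 0.0
```

The stall depth is the same at both offsets (0.9 and 1.0 mm), so the switch is fully in and the arm is clear. Handing in.

```bash
python3 -c "
from rig import manip
print(manip.sign_off())"
```

```text
the job is handed in; nothing more can be done
None
```

The bench is closed down and handed in after about 84 s on the robot's clock: isolator off, hasp swung out, three files and two pliers in their bays, and the lamp switch pushed in until it stalled; the sign-off gave no verdict, and the lamp going out wasn't visible in the pictures.

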